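# Test three desk switches and pull out the stiff one

### The job

Three switches that look alike stand in the test rack. Press the button of each one in until it clicks and stays in, feeling how hard it is to push, with all three still in the rack. Then take the one that was clearly stiffer than the other two out of the rack and stand it upright in the middle of the notebook, leaving the other two in their places in the rack and the things round about undisturbed.

Things in the scene. Friction and masses are not known exactly. Their poses are not given: they have to be found in the camera images.
- switch_a: Grey wedge-shaped desk switch, 100 (x) x 46 (y) x 73 mm, 0.38 kg; the three look alike, which one is stiff is unknown. Origin: centre of the underside, z up; its low end, -x, faces the robot. The top slopes up 40 degrees from x -50, z 14 to x 20, z 73. Dark steel hood: 44 mm wide, edge at x -26, z 94, root at x 4, z 59; it covers the button from above.
- switch_b: Grey wedge-shaped desk switch, 100 (x) x 46 (y) x 73 mm, 0.38 kg; the three look alike, which one is stiff is unknown. Origin: centre of the underside, z up; its low end, -x, faces the robot. The top slopes up 40 degrees from x -50, z 14 to x 20, z 73. Dark steel hood: 44 mm wide, edge at x -26, z 94, root at x 4, z 59; it covers the button from above.
- switch_c: Grey wedge-shaped desk switch, 100 (x) x 46 (y) x 73 mm, 0.38 kg; the three look alike, which one is stiff is unknown. Origin: centre of the underside, z up; its low end, -x, faces the robot. The top slopes up 40 degrees from x -50, z 14 to x 20, z 73. Dark steel hood: 44 mm wide, edge at x -26, z 94, root at x 4, z 59; it covers the button from above.
- switch_a_key (a joint): Push button of switch_a: 0 = out, 0.012 m = fully in. Toggle spring: resistance peaks after 2 to 3 mm of travel (about 4 N in the two soft switches, about 13 N in the stiff one), falls to nothing at 6 mm, then the button snaps in by itself and stays in.
- switch_b_key (a joint): Push button of switch_b: 0 = out, 0.012 m = fully in. Toggle spring: resistance peaks after 2 to 3 mm of travel (about 4 N in the two soft switches, about 13 N in the stiff one), falls to nothing at 6 mm, then the button snaps in by itself and stays in.
- switch_c_key (a joint): Push button of switch_c: 0 = out, 0.012 m = fully in. Toggle spring: resistance peaks after 2 to 3 mm of travel (about 4 N in the two soft switches, about 13 N in the stiff one), falls to nothing at 6 mm, then the button snaps in by itself and stays in.
- switch_a_cap (a point): Centre of the outer face of switch_a's round black button (35 mm across), at x -30, z 52 in the switch's frame when out; moves with it. Its z axis points out along the button's axis, 40 degrees from vertical towards the robot (-x). Press along that axis, tool tilted to match: the hood runs parallel to it, 28 mm above it, and ends 30 mm past this face.
- switch_b_cap (a point): Centre of the outer face of switch_b's round black button (35 mm across), at x -30, z 52 in the switch's frame when out; moves with it. Its z axis points out along the button's axis, 40 degrees from vertical towards the robot (-x). Press along that axis, tool tilted to match: the hood runs parallel to it, 28 mm above it, and ends 30 mm past this face.
- switch_c_cap (a point): Centre of the outer face of switch_c's round black button (35 mm across), at x -30, z 52 in the switch's frame when out; moves with it. Its z axis points out along the button's axis, 40 degrees from vertical towards the robot (-x). Press along that axis, tool tilted to match: the hood runs parallel to it, 28 mm above it, and ends 30 mm past this face.
- switch_a_grip (a point): Middle of the top of switch_a's rear block (x 20 to 50, z 73 in the switch's frame): level top, flat upright sides 46 mm apart in y, behind the hood; grip it here from above, fingers to either side (about 60 mm free to the next switch).
- switch_b_grip (a point): Middle of the top of switch_b's rear block (x 20 to 50, z 73 in the switch's frame): level top, flat upright sides 46 mm apart in y, behind the hood; grip it here from above, fingers to either side (about 60 mm free to the next switch).
- switch_c_grip (a point): Middle of the top of switch_c's rear block (x 20 to 50, z 73 in the switch's frame): level top, flat upright sides 46 mm apart in y, behind the hood; grip it here from above, fingers to either side (about 60 mm free to the next switch).
- rack: Fixed aluminium rack, 126 (x) x 310 (y) mm, plate 6 mm thick; three bays 110 mm apart along y, a loose switch in each. Ribs 15 mm high flank each switch with 2.5 mm play; a back stop 25 mm high, 3 mm behind them (+x), takes the push. Origin: middle of the underside; x points away from the robot.
- notebook: Closed purple notebook, 210 (x) x 150 (y) mm, fixed on the desk right of the rack. Origin: centre of its underside; z up; a thing laid on it rests 11 mm above its origin.
- mug: White mug, 80 mm across, 91 mm high, bystander. Origin: centre of its underside.
- tape_dispenser: Black tape dispenser, 52 x 151 x 74 mm, bystander. Origin: centre of its underside.
- mouse: Black computer mouse, 62 x 105 x 38 mm, bystander. Origin: centre of its underside.
Not all that is in view belongs to the job. Leave any purple look-alike of the switch_c alone.

How it is judged:
By the outcome, as a careful person would: the job done as asked, in the order asked, and still so for the second after the job is handed in, with the robot touching nothing.
It also fails if it takes over 69 s, if anything falls off the work surface, if the arm or the gripper's body presses on something with over 40 N, if the wrist force passes 120 N, or if a joint passes its speed limit or range.

### The arm

A 6-joint arm with a two-finger parallel gripper is mounted at the origin on the work surface; the furniture and walls round the work are solid. World frame = base frame: x ahead of the robot, y to its left, z up, the work surface at z = 0. Lengths are in m, angles in degrees, forces in N, time in s.
With the tool pointing down it reaches from about 0.25 to 0.725 m from the base axis. Payload 9.7 kg.
Tool frame: the origin (TCP) lies between the finger pads; the fingertips stand 11 mm ahead of it and the grasp point (between the pads) lies 8 mm behind it; z points along the fingers, x is the direction in which the jaws open and shut, and the axes are right-handed (so a half turn about z gives the same grasp; the last joint's range is limited). The gripper opens to 85 mm and grips with 20 to 120 N. Pads are 22 mm wide; open, the fingers measure 114 mm over their backs; the gripper's body (76 mm by 85 mm) begins 54 mm behind the grasp point. The pads swing forward as they close: fully open they stand 13 mm farther back than shut.
Start: joints at [68.239, 4.979, 10.078, 95.1, 0, 90], TCP at [0.204, 0.511, 0.214] pointing down, gripper open.
Joint ranges: [-179.16, 179.16], [-48.56, 103.87], [-65.8, 70.77], [-126.05, 130.52], [-82.76, 87.17], [-180, 180]. Speed limits (degrees/s): [127.2, 127.2, 147.25, 180, 180, 180].

### API

Orientations are given as [roll, pitch, yaw] about the fixed x, y, z axes, in that order (R = Rz(yaw) Ry(pitch) Rx(roll)).
In Python, from workcell import get_obs, camera, job_done, spotter gives the robot as it stands.
- The arm moves only by the tool play_rows, never from a script. Its argument "rows" is a list of rows, each a list of 3 entries, a list of its own where there are three numbers: the closure, from 0 (fully open) to 1 (shut), then the shift along the tool's x, y, z in cm, then the turn, a rotation vector about the tool's x, y, z in degrees. In form: [[claw, [x, y, z], [wx, wy, wz]], ...]. A call has 1 to 12 rows; each row shifts and turns the pose as measured when the row begins, along the tool's axes as they then stand; what a row does not reach is not made up. A row lasts 1/10 s, in which the tool goes at most 50 mm and 8.59 degrees, less where a joint would pass 70% of its speed; a pose out of reach is approached as far as the arm can. A call is refused whole if a number of a shift passes 5 or a number of a turn 8.59, either way. A call with a gripper value outside its range is refused whole. The fingers move at their own pace and stop on an object; "newtons" is the grip in N (left out, the last holds). Time passes only in rows, so rows that do not move let the fingers close. It gives the time, the measured TCP pose, the force and the opening at its end, in the units of the state.
- get_obs(): the state, without advancing time (a new reading comes with each control period).
- camera(name): name is "scene" or "top" or "wrist"; returns a dict with "img" (420x560x3 uint8, red, green, blue), "intrinsics" (3x3 intrinsics, pixels), "xyz" and "orientation" of the camera in the world. Camera axes: x right, y down, z forward; pixel columns grow to the right and rows downward; lengths in m; the calibration is good to about 2 mm. A picture is of the moment at which its call begins. There is no depth.
- job_done(): hands the job in, once; it reports no verdict.
Trained networks look in a picture, given as the dict that the camera call returned (one of the last four; its "shot" number tells which), for a name from the list of things; names that differ only in an ending like _2 or _b are one class to them, and where a whole thing is asked for, a point or a joint stands for the part that bears it (a point fixed in the world has none). Each returns a list of dicts, best first, with "confidence" (0 to 1); they miss things now and then, are a little off and sometimes report something else, mostly with a low value. They report only what shows in the picture. A call takes as long as a camera call. They do not tell look-alikes from the thing itself.
- spotter.spot_in(picture, thing): "point" ([x, y, z] in m, in world coordinates, good to about 4 mm: the middle of the surface that is visible of it).
- spotter.trace(picture, thing): "pixels" (420x560 bool, what is visible of it).
The state is a dict: "time": time; "q": joint angles; "qd": joint speeds; "joint_efforts": joint torques, N m; "ee_pos": TCP position; "tcp_rot": TCP orientation; "wrist_force": force on the tool from outside, world axes, zero at the start; "torque": the same for the moment, N m; "opening": finger opening in m.
Only numpy, scipy, OpenCV 4.12 (cv2) and the standard library are available. Lean on these libraries where they do the work, as an engineer would, in place of code of your own. Each camera call takes 0.05 s, during which the arm holds its last target.

## Working session

There is one attempt and no reset: what is moved stays moved. The work goes in short steps, Python scripts to look and compute and a tool call to move; the robot and the scene stay as the last step left them, time stands still between calls to the robot, and variables do not carry over. Pictures are saved under pics/ and viewed, and the job is handed in when it is done.

Besides the shell and the picture viewer there is one more tool, called after "Emit:" as name(argument=value, ...), one argument or row to a line, values as JSON. play_rows: Moves the arm, as the interface text tells. Its arguments: {"type":"object","properties":{"rows":{"type":"array","items":{"type":"array"}},"newtons":{"type":"number"}},"required":["rows"]}

```bash
ls; mkdir -p pics
python3 - <<'E'
from workcell import get_obs, camera, job_done, spotter
import cv2,pickle
o=get_obs();print(o)
for n in("scene","top"):
    c=camera(n);cv2.imwrite(f'pics/{n}0.png',c['img'][:,:,::-1])
    pickle.dump(c,open(f'{n}0.pkl','wb'))
    print(n,c['intrinsics'],c['xyz'],c['orientation'])
    for t in("switch_a","switch_a_cap","switch_a_grip","rack","notebook","mug","tape_dispenser","mouse"):
        print(t,[(r['point'],round(r['confidence'],2)) for r in spotter.spot_in(c,t)])
E
```

```text
pics
{'time': 0.0, 'q': array([ 6.82396044e+01,  5.01160077e+00,  1.00348050e+01,  9.50996665e+01,
       -4.66318832e-04,  9.00001115e+01]), 'qd': array([ 0.04244196,  0.02260157, -0.08770633,  0.07053044, -0.03442754,
        0.00072859]), 'joint_efforts': array([ 2.56169122e-03, -5.20381129e+01,  4.64813089e+01,  1.60314061e-02,
        1.60853023e-05,  1.81632356e-05]), 'ee_pos': array([0.20380891, 0.51057526, 0.21378142]), 'tcp_rot': array([1.79999534e+02, 7.64623430e-02, 6.82394929e+01]), 'wrist_force': array([ 0.39155943, -0.24118536, -0.28253859]), 'torque': array([-0.04645966, -0.02489479,  0.01969664]), 'opening': 0.08552387387455967}
scene [[498.61725293   0.         278.39876602]
 [  0.         498.61725293 214.39998404]
 [  0.           0.           1.        ]] [-0.22926585 -0.67774555  0.9924229 ] [-130.65594521   -1.17526714  -46.73680409]
switch_a [([0.594, -0.0167, 0.0527], 0.98), ([0.3555, 0.1148, 0.0534], 0.82)]
switch_a_cap [([0.5586, 0.099, 0.0626], 0.47)]
switch_a_grip []
rack [([0.5677, 0.0667, 0.0038], 0.68), ([0.5752, 0.0924, 0.0574], 0.37)]
notebook [([0.59
[... 291 characters left out ...]
3.83124407]
 [  0.         424.50628767 213.60824223]
 [  0.           0.           1.        ]] [0.28926547 0.0336437  1.29197923] [-1.68331628e+02  4.94542632e-02 -8.85907007e+01]
switch_a [([0.5799, 0.1027, 0.072], 0.95), ([0.5933, -0.009, 0.0772], 0.77), ([0.5627, 0.2101, 0.0731], 0.68), ([0.3635, 0.1341, 0.07], 0.55)]
switch_a_cap [([0.5531, 0.0999, 0.0595], 0.6)]
switch_a_grip [([0.5769, 0.1039, 0.0756], 0.92), ([0.5806, 0.0881, 0.0079], 0.4)]
rack [([0.5782, 0.0876, 0.0099], 0.84)]
notebook [([0.5309, -0.3416, 0.0148], 0.94)]
mug [([0.7307, -0.1013, 0.0567], 0.8), ([0.5732, -0.0048, 0.0568], 0.3)]
tape_dispenser [([0.733, 0.1524, 0.0271], 0.66)]
mouse [([0.5691, 0.4076, 0.0361], 0.8)]
```

View pics/scene0.png

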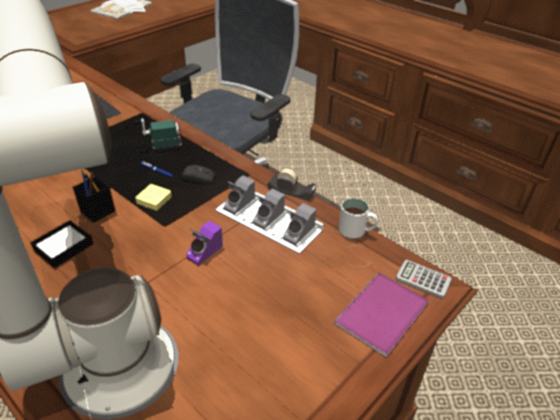

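View pics/top0.png

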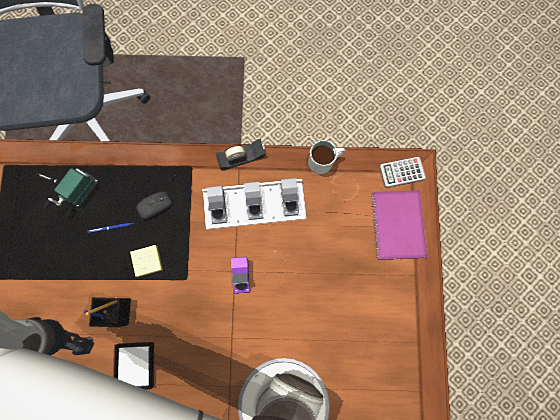

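The top view shows three grey switches in the white rack at about (217,203), (254,200) and (290,197). The purple look-alike stands outside it at (240,275) and is to be left alone. Next I enlarge the rack and fit its pose.

```bash
cat > h.py <<'E'
import numpy as np,cv2,pickle
from scipy.spatial.transform import Rotation as R
def proj(c,P):
    P=np.atleast_2d(P);Rc=R.from_euler('xyz',c['orientation'],degrees=True).as_matrix()
    q=(P-np.array(c['xyz']))@Rc; K=np.array(c['intrinsics']); u=q@K.T
    return u[:,:2]/u[:,2:]
def ray(c,uv,z):
    Rc=R.from_euler('xyz',c['orientation'],degrees=True).as_matrix()
    d=Rc@np.linalg.solve(np.array(c['intrinsics']),[uv[0],uv[1],1]); o=np.array(c['xyz'])
    return o+d*(z-o[2])/d[2]
def draw(c,fn,box,s,segs):
    x0,y0,x1,y1=box
    im=cv2.resize(c['img'][y0:y1,x0:x1,::-1],None,fx=s,fy=s,interpolation=cv2.INTER_CUBIC)
    for P,col in segs:
        p=(proj(c,P)+0.5-[x0,y0])*s
        cv2.polylines(im,[np.round(p*8).astype(np.int32)],False,col,1,cv2.LINE_AA,3)
    cv2.imwrite(fn,im)
def T(x,y,z,yaw,P):
    return np.array(P)@R.from_euler('z',yaw,degrees=True).as_matrix().T+[x,y,z]
E
cat > fit.py <<'E'
from h import *
t=pickle.load(open('top0.pkl','rb'));s=pickle.load(open('scene0.pkl','rb'))
def rackseg(x,y,yaw):
    a=[[-.063,-.155,.006],[.063,-.155,.006],[.063,.155,.006],[-.063,.155,.006],[-.063,-.155,.006]]
    return T(x,y,0,yaw,a)
def sw(x,y,yaw):
    h=.023;o=[]
    for yy in(-h,h): o.append([[-.05,yy,0],[-.05,yy,.014],[.02,yy,.073],[.05,yy,.073],[.05,yy,0],[-.05,yy,0]])
    o.append([[.02,-h,.073],[.02,h,.073]]);o.append([[.05,-h,.073],[.05,h,.073]]);o.append([[-.026,-.022,.094],[-.026,.022,.094],[.004,.022,.059],[.004,-.022,.059],[-.026,-.022,.094]])
    return [T(x,y,.006,yaw,p) for p in o]
if __name__=='__main__':
    import sys
    x,y,yaw=map(float,sys.argv[1:4])
    segs=[(rackseg(x,y,yaw),(0,255,0))]
    for d in(-.11,0,.11):
        c=T(x,y,0,yaw,[[0,d,0]])[0]
        segs+=[(p,(0,0,255)) for p in sw(c[0],c[1],yaw)]
    for c,fn,b in((t,'pics/ft%s.png'%sys.argv[4],(190,165,320,240)),(s,'pics/fs%s.png'%sys.argv[4],(205,165,335,260))):
        draw(c,fn,b,6,segs)
E
python3 - <<'E'
from h import *
c=pickle.load(open('top0.pkl','rb'))
hsv=cv2.cvtColor(c['img'],cv2.COLOR_RGB2HSV)
m=((hsv[...,1]<60)&(hsv[...,2]>140)).astype(np.uint8);m[:170]=0;m[240:]=0;m[:,:195]=0;m[:,315:]=0
n,l,st,_=cv2.connectedComponentsWithStats(m);print(st)
k=1+np.argmax(st[1:,4])
p=cv2.findContours((l==k).astype(np.uint8),0,2)[0][0]
r=cv2.minAreaRect(p);b=cv2.boxPoints(r);print(b)
B=np.array([ray(c,v,.006) for v in b]);print(B,B.mean(0))
m=((hsv[...,0]>140)&(hsv[...,0]<170)&(hsv[...,1]>80)).astype(np.uint8);m[:,:350]=0
p=max(cv2.findContours(m,0,2)[0],key=cv2.contourArea);b=cv2.boxPoints(cv2.minAreaRect(p));B=np.array([ray(c,v,.011) for v in b]);print(b,B,B.mean(0))
E
python3 fit.py .578 .1 8 0
```

```text
[[     0      0    560    420 231977]
 [   202    178    105     51   3197]
 [   285    201      5      1      5]
 [   253    204      6      1      6]
 [   260    207      1      2      2]
 [   211    209      4      1      4]
 [   218    208      5      1      5]
 [   223    212      2      2      4]]
[[201.31781 187.0192 ]
 [301.7315  176.44931]
 [306.14246 218.35342]
 [205.72876 228.92331]]
[[ 0.63425255  0.27058845  0.006     ]
 [ 0.67636295 -0.04363619  0.006     ]
 [ 0.5422179  -0.05876377  0.006     ]
 [ 0.50161711  0.24917294  0.006     ]] [0.58861262 0.10434036 0.006     ]
[[371.91965 192.09604]
 [420.293   187.7962 ]
 [426.43314 256.87262]
 [378.05978 261.17245]] [[ 0.62951923 -0.26234047  0.011     ]
 [ 0.64704861 -0.41347015  0.011     ]
 [ 0.43170573 -0.42225475  0.011     ]
 [ 0.41517124 -0.27607258  0.011     ]] [ 0.5308612  -0.34353449  0.011     ]
```

View pics/ft0.png

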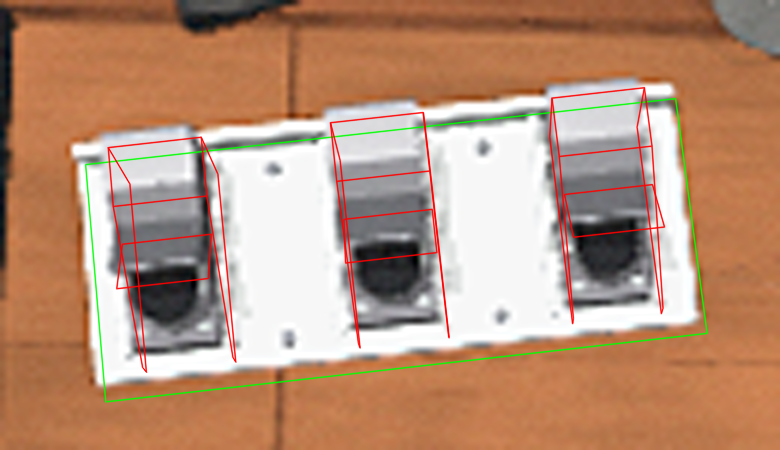

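View pics/fs0.png

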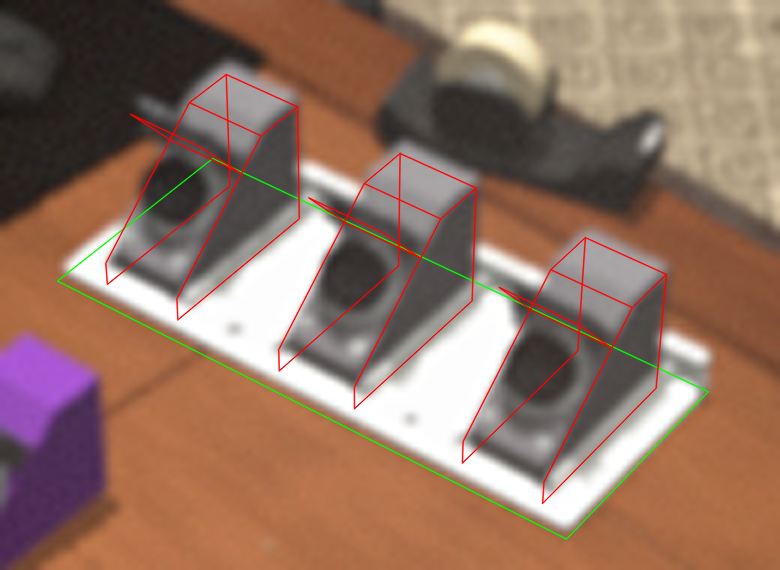

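```bash
python3 - <<'E'
from h import *
from scipy.optimize import least_squares
t=pickle.load(open('top0.pkl','rb'));s=pickle.load(open('scene0.pkl','rb'))
A=np.array([[98,384],[700,322]])/6+[190,165]-.5; B=np.array([[63,267],[569,530]])/6+[205,165]-.5
def f(p,ret=0):
    P=T(p[0],p[1],0,p[2]*10,[[-.063,.155,.006],[-.063,-.155,.006]])
    return np.r_[(proj(t,P)-A).ravel(),(proj(s,P)-B).ravel()]
r=least_squares(f,[.58,.1,.8]);print(r.x,r.fun)
E
python3 fit.py .586 .1035 7.4 1
```

```text
[0.58524269 0.1032344  0.73861851] [ 0.02339768  0.03339651 -0.08283924  0.03466201  0.28734062  0.30573518
 -0.18445518 -0.22057743]
```

View pics/ft1.png

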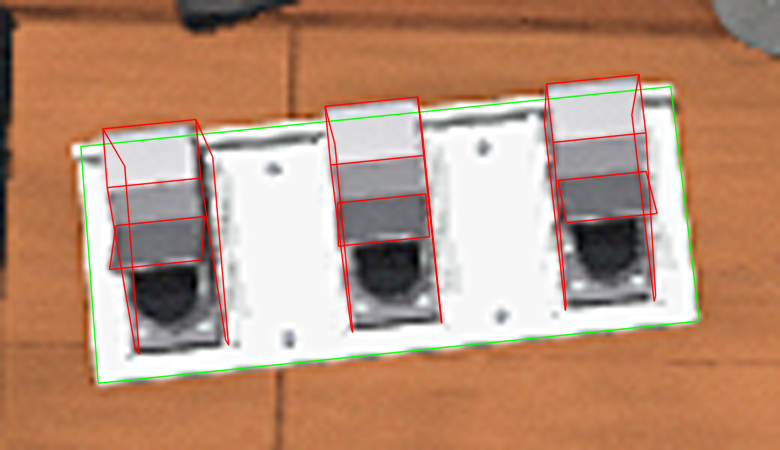

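View pics/fs1.png

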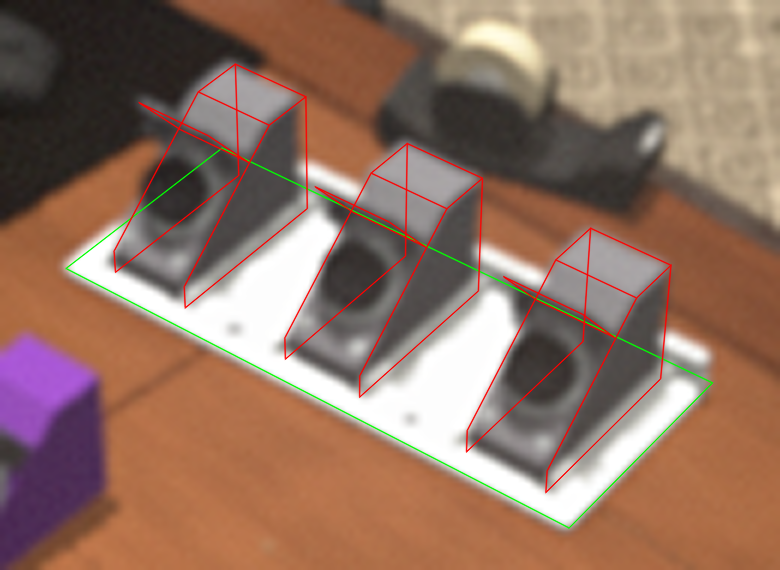

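```bash
cat > plan.py <<'E'
from h import *
from workcell import get_obs
YAW=7.4; RX,RY=.586,.1035
RR=R.from_euler('z',YAW,degrees=True)
def press_pose(d,off):   # off: tip distance out from cap face (m)
    s,c=np.sin(np.radians(40)),np.cos(np.radians(40))
    z=np.array([s,0,-c]);x=np.array([0,1.,0]);y=np.cross(z,x)
    p=np.array([-.030,d,.058])-z*(off+.011)
    return RR.apply(p)+[RX,RY,0], RR*R.from_matrix(np.c_[x,y,z])
def cur():
    o=get_obs(); return np.array(o['ee_pos']),R.from_euler('xyz',o['tcp_rot'],degrees=True),o
def rows(p1,r1,claw,lin=4.0,ang=8.0,p0=None,r0=None):
    if p0 is None: p0,r0,o=cur()
    dr=(r0.inv()*r1).as_rotvec(degrees=True); D=np.linalg.norm(p1-p0)*100
    n=max(1,int(np.ceil(max(D/lin,np.linalg.norm(dr)/ang))))
    print('dist cm',D.round(2),'ang',np.linalg.norm(dr).round(1),'n',n, 'total tool', (r0.inv().apply(p1-p0)*100).round(2), dr.round(2))
    out=[]
    for i in range(n):
        a=r0*R.from_rotvec(dr*i/n,degrees=True)
        out.append([claw,[round(float(v),2) for v in a.inv().apply((p1-p0)*100/n)],[round(float(v),2) for v in dr/n]])
    print(out); return out
def st():
    p,r,o=cur();print(round(o['time'],2),p.round(4),np.round(o['tcp_rot'],1),'q',np.round(o['q'],1),'F',np.round(o['wrist_force'],2),o['opening'])
E
python3 - <<'E'
from plan import *
for d in(-.11,0,.11): print(press_pose(d,.05)[0],press_pose(d,.05)[1].as_euler('xyz',degrees=True))
p,r=press_pose(.11,.06); p=p+[0,0,.05]
rows(p,r,1)
E
```

```text
[ 0.53153391 -0.01449778  0.10472871] [140.    0.   97.4]
[0.5173664  0.09458605 0.10472871] [140.    0.   97.4]
[0.50319888 0.20366988 0.10472871] [140.    0.   97.4]
dist cm 42.82 ang 49.1 n 11 total tool [-17.74  38.62   5.21] [-39.12  10.18 -27.96]
[[1, [-1.61, 3.51, 0.47], [-3.56, 0.93, -2.54]], [1, [-1.78, 3.4, 0.66], [-3.56, 0.93, -2.54]], [1, [-1.94, 3.27, 0.84], [-3.56, 0.93, -2.54]], [1, [-2.09, 3.13, 1.0], [-3.56, 0.93, -2.54]], [1, [-2.25, 2.96, 1.16], [-3.56, 0.93, -2.54]], [1, [-2.39, 2.78, 1.3], [-3.56, 0.93, -2.54]], [1, [-2.53, 2.59, 1.43], [-3.56, 0.93, -2.54]], [1, [-2.67, 2.38, 1.54], [-3.56, 0.93, -2.54]], [1, [-2.79, 2.16, 1.64], [-3.56, 0.93, -2.54]], [1, [-2.91, 1.93, 1.72], [-3.56, 0.93, -2.54]], [1, [-3.02, 1.69, 1.78], [-3.56, 0.93, -2.54]]]
```

Emit:
play_rows(
  rows=[
    [1, [-1.6, 3.5, 0.4], [-3.5, 0.9, -2.5]],
    [1, [-1.8, 3.4, 0.5], [-3.5, 0.9, -2.5]],
    [1, [-1.9, 3.3, 0.7], [-3.5, 0.9, -2.5]],
    [1, [-2.1, 3.1, 0.9], [-3.5, 0.9, -2.5]],
    [1, [-2.2, 3, 1], [-3.5, 0.9, -2.5]],
    [1, [-2.4, 2.8, 1.2], [-3.5, 0.9, -2.5]],
  ],
)

```text
time: 1.5
ee_pos: [0.3676, 0.3411, 0.1927]
tcp_rot: [157.8, -2.3, 84.7]
wrist_force: [-0.4, 0.2, 0.2]
opening: 0.0002
```

Run:
```python
from plan import *
st()
p,r=press_pose(.11,.06); p=p+[0,0,.03]
rows(p,r,1)
```

```text
1.5 [0.3676 0.3411 0.1927] [157.8  -2.3  84.7] q [ 53.4 -17.8 -16.   77.8 -17.7  57. ] F [-0.41  0.24  0.16] 0.00021700835022242702
dist cm 19.58 ang 21.7 n 5 total tool [-12.77  11.39   9.53] [-17.43   4.59 -12.12]
[[1, [-2.55, 2.28, 1.91], [-3.49, 0.92, -2.42]], [1, [-2.68, 2.05, 2.0], [-3.49, 0.92, -2.42]], [1, [-2.79, 1.81, 2.07], [-3.49, 0.92, -2.42]], [1, [-2.9, 1.56, 2.13], [-3.49, 0.92, -2.42]], [1, [-2.99, 1.31, 2.17], [-3.49, 0.92, -2.42]]]
```

Emit:
play_rows(
  rows=[
    [1, [-2.5, 2.3, 1.9], [-3.5, 0.9, -2.4]],
    [1, [-2.7, 2, 2], [-3.5, 0.9, -2.4]],
    [1, [-2.8, 1.8, 2], [-3.5, 0.9, -2.4]],
    [1, [-2.9, 1.6, 2.1], [-3.5, 0.9, -2.4]],
    [1, [-3, 1.3, 2.1], [-3.5, 0.9, -2.4]],
  ],
)

```text
time: 2.0
ee_pos: [0.5012, 0.1983, 0.1464]
tcp_rot: [138.9, 0.3, 97.9]
wrist_force: [0.3, 1.9, -0.8]
opening: -0.0002
```

Run:
```python
from plan import *
st()
p,r=press_pose(.11,.04)
rows(p,r,1,lin=2.5)
```

```text
2.0 [0.5012 0.1983 0.1464] [138.9   0.3  97.9] q [ 29.5 -38.4 -42.8  46.7 -14.2  16.5] F [ 0.26  1.94 -0.84] -0.00017901885964513643
dist cm 5.04 ang 1.2 n 3 total tool [ 0.52 -2.55  4.31] [ 1.12 -0.08  0.53]
[[1, [0.17, -0.85, 1.44], [0.37, -0.03, 0.18]], [1, [0.17, -0.84, 1.44], [0.37, -0.03, 0.18]], [1, [0.17, -0.83, 1.45], [0.37, -0.03, 0.18]]]
```

Emit:
play_rows(
  rows=[
    [1, [0.2, -0.9, 1.3], [0.4, 0, 0.2]],
    [1, [0.2, -0.8, 1.4], [0.4, 0, 0.2]],
    [1, [0.1, -0.8, 1.4], [0.3, 0, 0.1]],
    [1, [0, 0, 0], [0, 0, 0]],
  ],
)

```text
time: 2.4
ee_pos: [0.5092, 0.1969, 0.0953]
tcp_rot: [139.9, 0.0, 97.0]
wrist_force: [0.6, -0.6, 0.0]
opening: 0.0001
```

Run:
```python
from plan import *
from workcell import camera
st()
p,r=press_pose(.11,.0)
rows(p,r,1,lin=1)
for n in('scene','wrist'):
    c=camera(n); cv2.imwrite(f'pics/{n}1.png',c['img'][:,:,::-1])
    if n=='scene': draw(c,'pics/scene1c.png',(170,100,350,260),4,[])
```

```text
2.4 [0.5092 0.1969 0.0953] [139.9   0.   97. ] q [ 28.7 -35.6 -46.4  41.1 -13.8  16.9] F [ 0.61 -0.63  0.04] 0.00011833753789414199
dist cm 4.03 ang 0.4 n 5 total tool [0.77 0.2  3.95] [ 0.13  0.28 -0.26]
[[1, [0.15, 0.04, 0.79], [0.03, 0.06, -0.05]], [1, [0.15, 0.04, 0.79], [0.03, 0.06, -0.05]], [1, [0.15, 0.04, 0.79], [0.03, 0.06, -0.05]], [1, [0.15, 0.04, 0.79], [0.03, 0.06, -0.05]], [1, [0.15, 0.04, 0.79], [0.03, 0.06, -0.05]]]
```

View pics/scene1c.png

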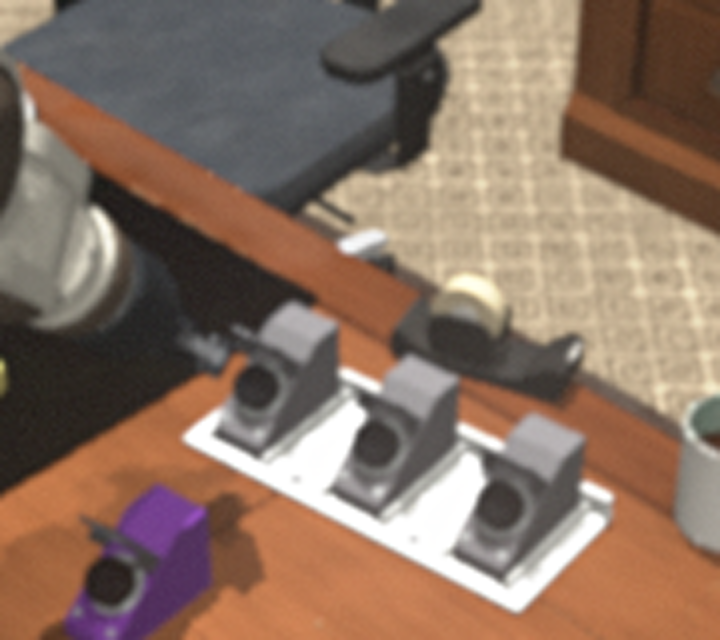

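View pics/wrist1.png

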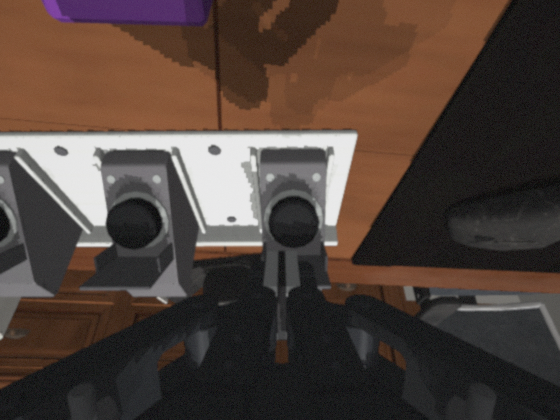

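Emit:
play_rows(
  rows=[
    [1, [0.4, 0.1, 0.8], [0, 0.1, -0.1]],
    [1, [0.4, 0.1, 0.8], [0, 0.1, -0.1]],
    [1, [0, 0, 0.8], [0, 0, 0]],
    [1, [0, 0, 0.7], [0, 0, 0]],
    [1, [0, 0, 0.4], [0, 0, 0]],
    [1, [0, 0, 0], [0, 0, 0]],
  ],
)

```text
time: 3.1
ee_pos: [0.5359, 0.2113, 0.074]
tcp_rot: [139.5, -0.1, 97.5]
wrist_force: [-0.1, 0.1, -0.5]
opening: 0.0001
```

```bash
cat > chk.py <<'E'
from plan import *
import sys
st(); d=float(sys.argv[1])
p0,r0,o=cur();p,r=press_pose(d,0)
print('to face (tool cm)',(r.inv().apply(p-p0)*100).round(2),'F along press',r.inv().apply(o['wrist_force']).round(2))
E
python3 chk.py .11
```

```text
3.1 [0.5359 0.2113 0.074 ] [ 1.395e+02 -1.000e-01  9.750e+01] q [ 28.5 -30.  -45.9  35.5 -13.4  16.4] F [-0.15  0.11 -0.48] 7.417903141547518e-05
to face (tool cm) [-0.33 -0.59  0.49] F along press [ 0.13 -0.41  0.28]
```

Emit:
play_rows(
  rows=[
    [1, [-0.15, -0.3, 0], [0.2, 0, 0]],
    [1, [-0.15, -0.3, 0], [0.2, 0, 0]],
    [1, [0, 0, 0.1], [0, 0, 0]],
    [1, [0, 0, 0.1], [0, 0, 0]],
  ],
)

```text
time: 3.5
ee_pos: [0.5327, 0.2073, 0.0683]
tcp_rot: [139.9, -0.1, 97.4]
wrist_force: [-0.2, -0.1, -0.1]
opening: -0.0003
```

```bash
python3 chk.py .11
```

```text
3.5 [0.5327 0.2073 0.0683] [ 1.399e+02 -1.000e-01  9.740e+01] q [ 28.1 -30.3 -46.5  35.6 -13.1  16.2] F [-0.16 -0.06 -0.13] -0.0003059668763637861
to face (tool cm) [0.02 0.06 0.3 ] F along press [-0.04 -0.21 -0.  ]
```

Emit:
play_rows(
  rows=[
    [1, [0, 0, 0.1], [0, 0, 0]],
    [1, [0, 0, 0.1], [0, 0, 0]],
    [1, [0, 0, 0], [0, 0, 0]],
  ],
)

```text
time: 3.8
ee_pos: [0.5342, 0.2076, 0.0671]
tcp_rot: [139.9, -0.1, 97.4]
wrist_force: [0.1, -0.2, 0.1]
opening: -0.0
```

Emit:
play_rows(
  rows=[
    [1, [0, 0, 0.1], [0, 0, 0]],
    [1, [0, 0, 0], [0, 0, 0]],
  ],
)

```text
time: 4.0
ee_pos: [0.535, 0.2077, 0.0664]
tcp_rot: [139.9, -0.1, 97.4]
wrist_force: [0.4, -0.6, 0.0]
opening: -0.0003
```

Emit:
play_rows(
  rows=[
    [1, [0, 0, 0.1], [0, 0, 0]],
    [1, [0, 0, 0], [0, 0, 0]],
  ],
)

```text
time: 4.2
ee_pos: [0.5357, 0.2079, 0.0655]
tcp_rot: [139.9, -0.1, 97.5]
wrist_force: [-0.1, 0.5, 0.2]
opening: 0.0002
```

Emit:
play_rows(
  rows=[
    [1, [0, 0, 0.1], [0, 0, 0]],
    [1, [0, 0, 0], [0, 0, 0]],
  ],
)

```text
time: 4.4
ee_pos: [0.5364, 0.208, 0.0647]
tcp_rot: [139.9, -0.1, 97.5]
wrist_force: [-0.5, 0.3, -0.2]
opening: 0.0001
```

```bash
python3 chk.py .11
```

```text
4.4 [0.5364 0.208  0.0647] [ 1.399e+02 -1.000e-01  9.750e+01] q [ 27.9 -29.6 -46.5  34.7 -12.9  16. ] F [-0.54  0.32 -0.17] 8.26628512228416e-05
to face (tool cm) [-0.    0.01 -0.21] F along press [ 0.39 -0.49 -0.19]
```

Emit:
play_rows(
  rows=[
    [1, [0, 0, 0.1], [0, 0, 0]],
    [1, [0, 0, 0], [0, 0, 0]],
  ],
)

```text
time: 4.6
ee_pos: [0.5371, 0.208, 0.0639]
tcp_rot: [139.9, -0.1, 97.4]
wrist_force: [1.1, 0.4, -0.5]
opening: -0.0002
```

Emit:
play_rows(
  rows=[
    [1, [0, 0, 0.1], [0, 0, 0]],
    [1, [0, 0, 0], [0, 0, 0]],
  ],
)

```text
time: 4.8
ee_pos: [0.5377, 0.2081, 0.063]
tcp_rot: [139.9, -0.1, 97.4]
wrist_force: [0.1, 0.3, -0.4]
opening: 0.0002
```

Emit:
play_rows(
  rows=[
    [1, [0, 0, 0.1], [0, 0, 0]],
    [1, [0, 0, 0], [0, 0, 0]],
  ],
)

```text
time: 5.0
ee_pos: [0.5385, 0.2082, 0.0622]
tcp_rot: [139.9, -0.1, 97.4]
wrist_force: [0.2, -0.4, -0.5]
opening: -0.0002
```

Emit:
play_rows(
  rows=[
    [1, [0, 0, 0.1], [0, 0, 0]],
    [1, [0, 0, 0], [0, 0, 0]],
  ],
)

```text
time: 5.2
ee_pos: [0.5391, 0.2083, 0.0613]
tcp_rot: [139.9, -0.1, 97.5]
wrist_force: [0.4, 0.6, 0.2]
opening: -0.0
```

Emit:
play_rows(
  rows=[
    [1, [0, 0, 0.1], [0, 0, 0]],
    [1, [0, 0, 0], [0, 0, 0]],
  ],
)

```text
time: 5.4
ee_pos: [0.5399, 0.2084, 0.0606]
tcp_rot: [139.9, -0.1, 97.5]
wrist_force: [-0.8, -0.5, -0.3]
opening: 0.0001
```

```bash
python3 chk.py .11
```

```text
5.4 [0.5399 0.2084 0.0606] [ 1.399e+02 -1.000e-01  9.750e+01] q [ 27.8 -28.8 -46.6  33.9 -12.8  15.9] F [-0.83 -0.54 -0.32] 8.160509987105484e-05
to face (tool cm) [ 0.    0.01 -0.76] F along press [-0.43 -0.89 -0.33]
```

```bash
cat > look.py <<'E'
from plan import *
from workcell import camera
import sys
k=sys.argv[1]
for n in('scene','wrist'):
    c=camera(n); pickle.dump(c,open(f'{n}{k}.pkl','wb'))
    if n=='scene': draw(c,f'pics/scene{k}.png',(200,150,340,260),5,[])
    else: draw(c,f'pics/wrist{k}.png',(0,0,560,420),1,[])
E
python3 look.py 2
```

```text
(no output)
```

View pics/scene2.png

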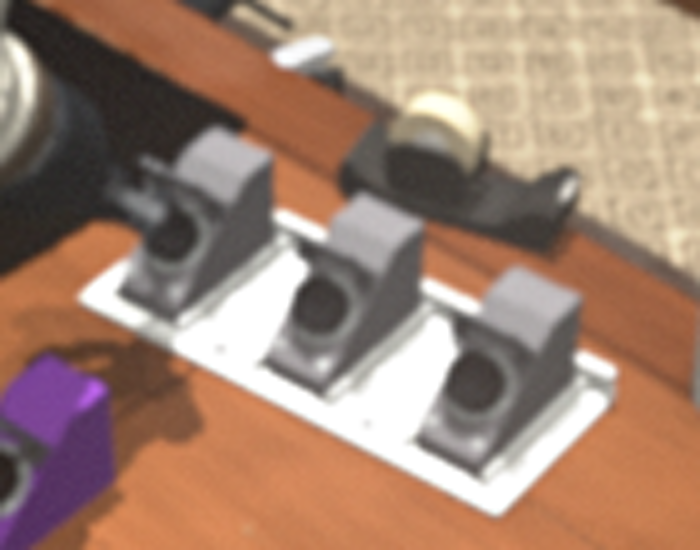

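View pics/wrist2.png

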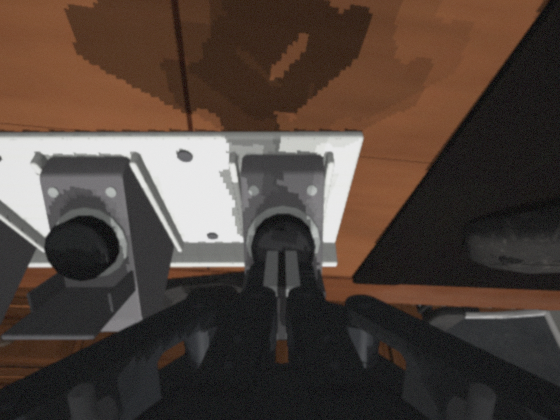

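Emit:
play_rows(
  rows=[
    [1, [0, 0, 0.12], [0, 0, 0]],
  ],
)

```text
time: 5.6
ee_pos: [0.5407, 0.2086, 0.0599]
tcp_rot: [139.8, -0.1, 97.5]
wrist_force: [1.0, -0.7, -0.2]
opening: 0.0003
```

Emit:
play_rows(
  rows=[
    [1, [0, 0, 0.12], [0, 0, 0]],
  ],
)

```text
time: 5.7
ee_pos: [0.5415, 0.2087, 0.059]
tcp_rot: [139.8, -0.1, 97.5]
wrist_force: [0.4, -0.3, -0.2]
opening: 0.0
```

Emit:
play_rows(
  rows=[
    [1, [0, 0, 0.12], [0, 0, 0]],
  ],
)

```text
time: 5.8
ee_pos: [0.5424, 0.2088, 0.058]
tcp_rot: [139.8, -0.1, 97.5]
wrist_force: [0.1, -0.1, 0.1]
opening: 0.0
```

Emit:
play_rows(
  rows=[
    [1, [0, 0, 0.12], [0, 0, 0]],
  ],
)

```text
time: 5.9
ee_pos: [0.5432, 0.2089, 0.0569]
tcp_rot: [139.8, -0.1, 97.5]
wrist_force: [-0.2, -0.9, 0.2]
opening: -0.0002
```

```bash
python3 chk.py .11
```

```text
5.9 [0.5432 0.2089 0.0569] [ 1.398e+02 -1.000e-01  9.750e+01] q [ 27.6 -28.1 -46.6  33.1 -12.7  15.7] F [-0.15 -0.89  0.16] -0.00023805816972339222
to face (tool cm) [-0.01 -0.02 -1.26] F along press [-0.86 -0.1  -0.29]
```

Run:
```python
from plan import *
from workcell import camera
p0,r0,o=cur(); pc,_=press_pose(.11,0)
z=r0.apply([0,0,1]);x=r0.apply([1,0,0])
p,r=press_pose(.11,-.011) # cap centre 
a=np.linspace(0,2*np.pi,40); circ=p+.0175*(np.outer(np.cos(a),r.apply([1,0,0]))+np.outer(np.sin(a),r.apply([0,1,0])))
segs=[([p0-z*.03,p0+z*.011],(0,255,0)),([p0+z*.011-x*.0145,p0+z*.011+x*.0145],(0,255,0)),(circ,(0,0,255))]
for d in(0,-.11):
    q,_=press_pose(d,-.011); segs.append((circ-p+q,(0,0,255)))
for n,b,s in(('scene',(200,150,340,260),5),('wrist',(130,130,390,330),3)):
    c=camera(n); draw(c,f'pics/ov3{n}.png',b,s,segs)
```

```text
(no output)
```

View pics/ov3scene.png

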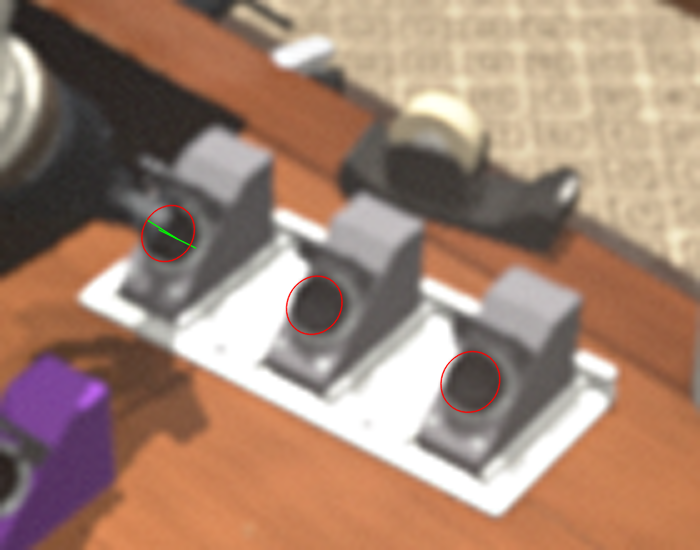

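View pics/ov3wrist.png

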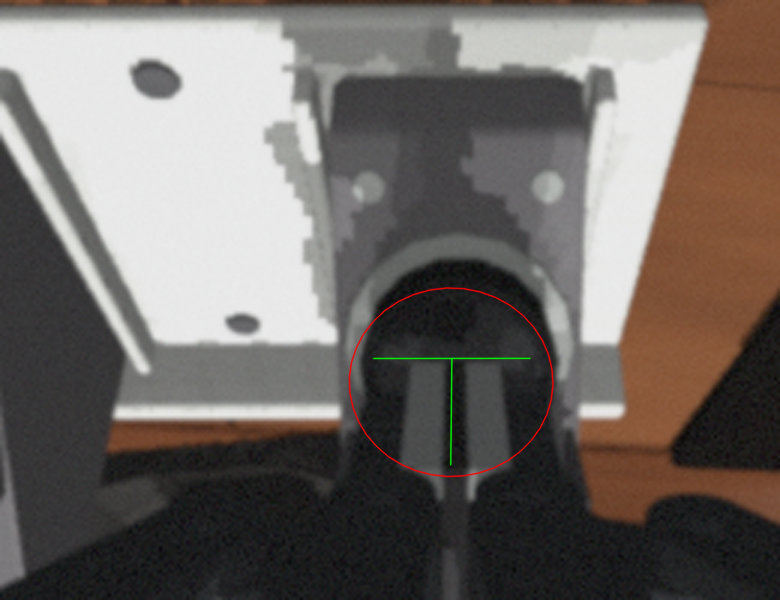

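Emit:
play_rows(
  rows=[
    [1, [0, 0, 0.1], [0, 0, 0]],
  ],
)

```text
time: 6.1
ee_pos: [0.5438, 0.209, 0.0561]
tcp_rot: [139.8, -0.1, 97.5]
wrist_force: [-0.3, 0.6, 1.1]
opening: 0.0001
```

Emit:
play_rows(
  rows=[
    [1, [0, 0, 0.1], [0, 0, 0]],
  ],
)

```text
time: 6.2
ee_pos: [0.5445, 0.2091, 0.0552]
tcp_rot: [139.8, -0.1, 97.5]
wrist_force: [-0.3, -0.5, 0.4]
opening: 0.0003
```

Emit:
play_rows(
  rows=[
    [1, [0, 0, 0.1], [0, 0, 0]],
  ],
)

```text
time: 6.3
ee_pos: [0.5452, 0.2092, 0.0544]
tcp_rot: [139.8, -0.1, 97.5]
wrist_force: [0.7, -0.4, -0.3]
opening: -0.0001
```

```bash
python3 chk.py .11
```

```text
6.3 [0.5452 0.2092 0.0544] [ 1.398e+02 -1.000e-01  9.750e+01] q [ 27.5 -27.7 -46.6  32.7 -12.7  15.7] F [ 0.69 -0.39 -0.34] -6.434155691865404e-05
to face (tool cm) [-0.01 -0.01 -1.58] F along press [-0.48  0.27  0.67]
```

Run:
```python
from plan import *
from workcell import camera
p0,r0,o=cur()
z=r0.apply([0,0,1]);x=r0.apply([1,0,0])
segs=[([p0-z*.03,p0+z*.011],(0,255,0)),([p0+z*.011-x*.0145,p0+z*.011+x*.0145],(0,255,0))]
for n,b,s in(('scene',(215,165,275,215),12),('wrist',(170,130,370,330),3)):
    c=camera(n); draw(c,f'pics/ov4{n}.png',b,s,segs if n=='wrist' else [])
```

```text
(no output)
```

View pics/ov4scene.png

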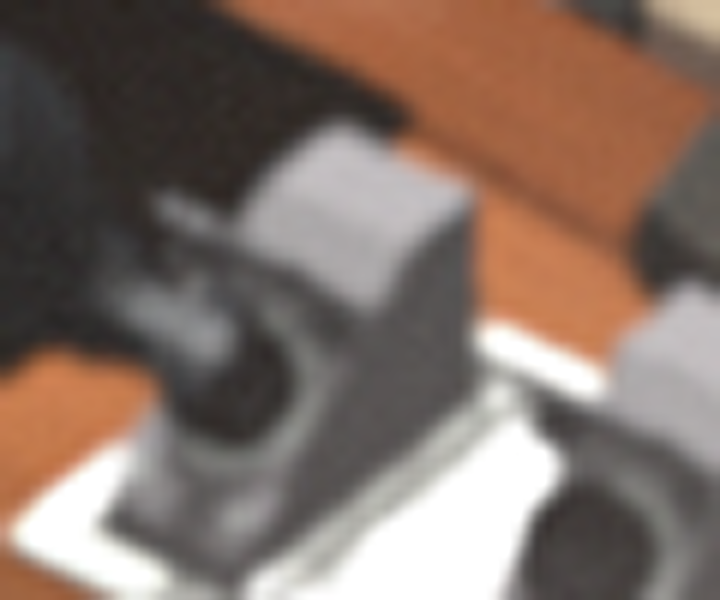

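View pics/ov4wrist.png

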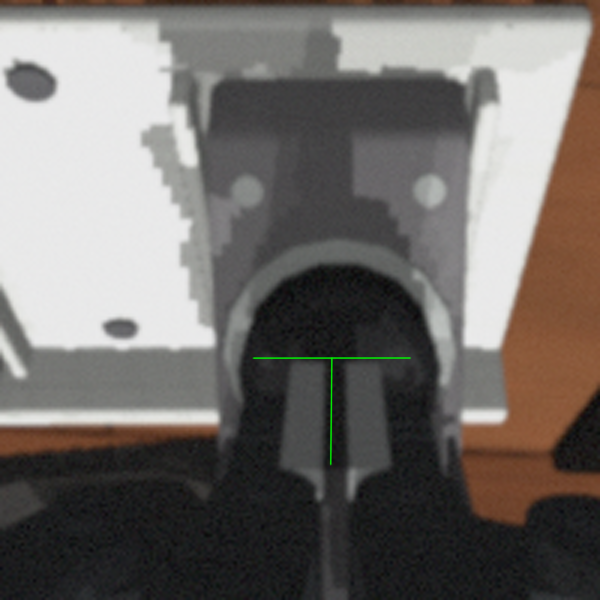

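Run:
```python
from plan import *
c2=pickle.load(open('wrist2.pkl','rb'))
# tool pose at wrist2
p2=np.array([.5399,.2084,.0606]);r2=R.from_euler('xyz',[139.9,-.1,97.5],degrees=True)
rc=R.from_euler('xyz',c2['orientation'],degrees=True)
tc=r2.inv().apply(np.array(c2['xyz'])-p2); Rtc=r2.inv()*rc; print(tc,Rtc.as_euler('xyz',degrees=True),c2['intrinsics'][0])
p1=np.array([.5092,.1969,.0953]);r1=R.from_euler('xyz',[139.9,0,97.],degrees=True)
c1=dict(c2);c1['xyz']=p1+r1.apply(tc);c1['orientation']=(r1*Rtc).as_euler('xyz',degrees=True);c1['img']=cv2.imread('pics/wrist1.png')[:,:,::-1]
a=np.linspace(0,2*np.pi,60);segs=[]
for d in(.11,0,-.11):
  for dep,col in((0,(0,0,255)),(.012,(0,255,255))):
    p,r=press_pose(d,-.011-dep)
    segs.append((p+.0175*(np.outer(np.cos(a),r.apply([1,0,0]))+np.outer(np.sin(a),r.apply([0,1,0]))),col))
draw(c1,'pics/v1.png',(0,110,380,320),2,segs);draw(c2,'pics/v2.png',(0,110,380,320),2,segs)
```

```text
[ 0.00089403 -0.06803969 -0.15832301] [-1.55072672e+01 -3.89935238e-03  7.86367261e-02] [327.85606512   0.         281.26399671]
```

View pics/v1.png

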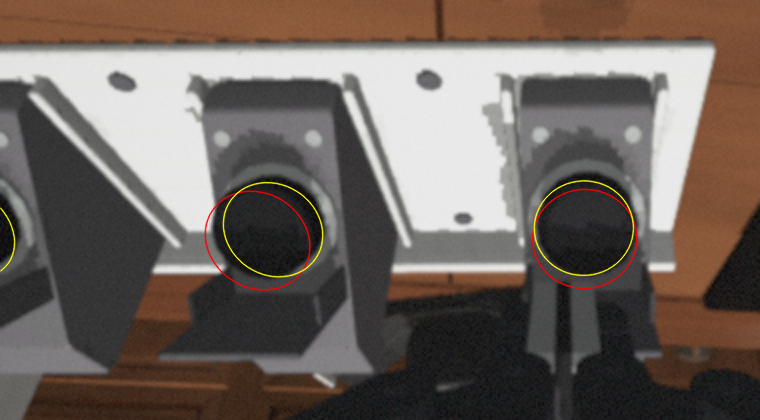

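View pics/v2.png

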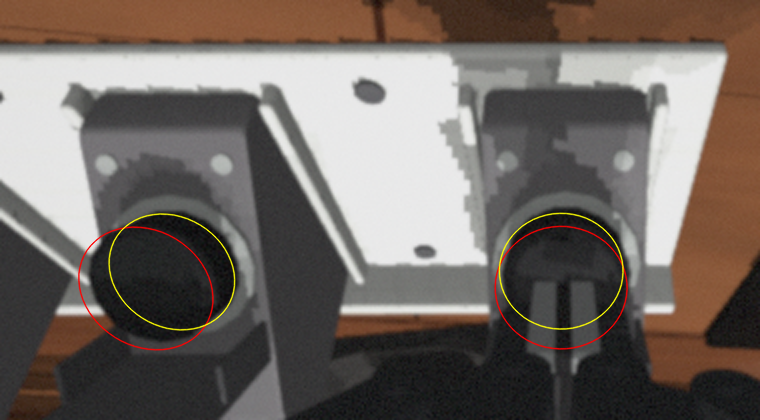

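Run:
```python
from plan import *
c2=pickle.load(open('wrist2.pkl','rb'))
p2=np.array([.5399,.2084,.0606]);r2=R.from_euler('xyz',[139.9,-.1,97.5],degrees=True)
for y in(0,-.006,-.011):
  for zt in(-.02,-.01,0,.005,.011): print(y,zt,proj(c2,p2+r2.apply([0,y,zt])).round(1))
```

```text
0 -0.02 [[279.6 273.7]]
0 -0.01 [[279.7 264.5]]
0 0 [[279.7 256.4]]
0 0.005 [[279.8 252.7]]
0 0.011 [[279.8 248.5]]
-0.006 -0.02 [[279.5 261.7]]
-0.006 -0.01 [[279.6 253.2]]
-0.006 0 [[279.7 245.7]]
-0.006 0.005 [[279.8 242.2]]
-0.006 0.011 [[279.8 238.3]]
-0.011 -0.02 [[279.5 251.5]]
-0.011 -0.01 [[279.6 243.6]]
-0.011 0 [[279.7 236.5]]
-0.011 0.005 [[279.7 233.3]]
-0.011 0.011 [[279.8 229.6]]
```

Run:
```python
from plan import *
from workcell import camera
c=camera('wrist')
im=c['img'][180:330,210:360,::-1].astype(float)
im=np.clip((im/255)**.45*255,0,255).astype(np.uint8)
cv2.imwrite('pics/br5.png',cv2.resize(im,None,fx=4,fy=4,interpolation=cv2.INTER_CUBIC))
c=camera('scene')
im=c['img'][165:215,205:275,::-1].astype(float)
im=np.clip((im/255)**.45*255,0,255).astype(np.uint8)
cv2.imwrite('pics/br5s.png',cv2.resize(im,None,fx=10,fy=10,interpolation=cv2.INTER_CUBIC))
```

View pics/br5.png

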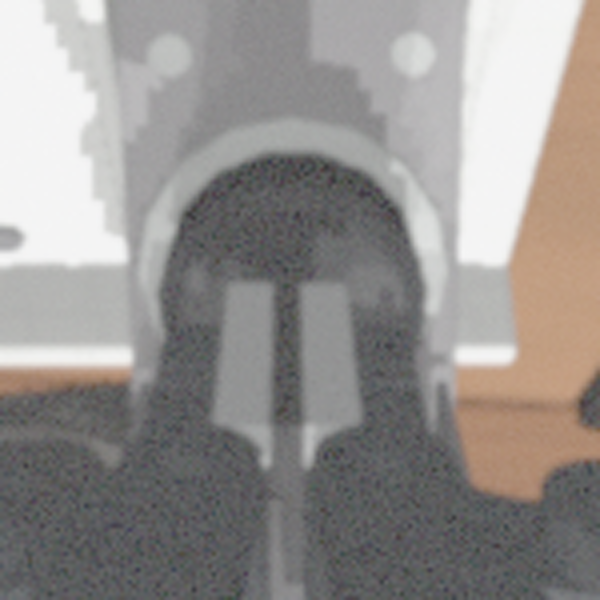

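View pics/br5s.png

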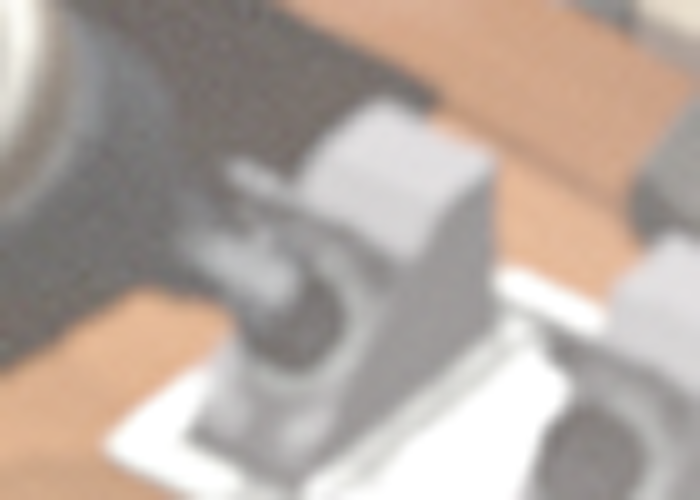

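Emit:
play_rows(
  rows=[
    [1, [0, 0, 0.1], [0, 0, 0]],
  ],
)

```text
time: 6.6
ee_pos: [0.5458, 0.2093, 0.0538]
tcp_rot: [139.8, -0.1, 97.5]
wrist_force: [0.7, -0.4, -1.2]
opening: -0.0001
```

Emit:
play_rows(
  rows=[
    [1, [0, 0, 0.1], [0, 0, 0]],
  ],
)

```text
time: 6.7
ee_pos: [0.5465, 0.2094, 0.0531]
tcp_rot: [139.8, -0.1, 97.5]
wrist_force: [-0.4, 0.3, -0.9]
opening: -0.0001
```

Emit:
play_rows(
  rows=[
    [1, [0, 0, 0.1], [0, 0, 0]],
  ],
)

```text
time: 6.8
ee_pos: [0.5472, 0.2095, 0.0523]
tcp_rot: [139.8, -0.1, 97.5]
wrist_force: [-0.4, 0.7, -0.6]
opening: -0.0002
```

Emit:
play_rows(
  rows=[
    [1, [0, 0, 0.1], [0, 0, 0]],
  ],
)

```text
time: 6.9
ee_pos: [0.5479, 0.2096, 0.0514]
tcp_rot: [139.8, -0.1, 97.5]
wrist_force: [0.3, -0.4, 0.3]
opening: 0.0003
```

```bash
python3 chk.py .11
```

```text
6.9 [0.5479 0.2096 0.0514] [ 1.398e+02 -1.000e-01  9.750e+01] q [ 27.4 -27.1 -46.6  32.  -12.6  15.6] F [ 0.32 -0.4   0.26] 0.0002674647827179468
to face (tool cm) [-0.01 -0.03 -1.99] F along press [-0.44  0.37 -0.02]
```

Emit:
play_rows(
  rows=[
    [1, [0, 0, 0.1], [0, 0, 0]],
    [1, [0, 0, 0.1], [0, 0, 0]],
  ],
)

```text
time: 7.1
ee_pos: [0.5493, 0.2098, 0.0497]
tcp_rot: [139.8, -0.1, 97.5]
wrist_force: [0.5, -0.2, 0.3]
opening: 0.0
```

Emit:
play_rows(
  rows=[
    [1, [0, 0, 0.1], [0, 0, 0]],
  ],
)

```text
time: 7.2
ee_pos: [0.55, 0.2099, 0.0489]
tcp_rot: [139.8, -0.1, 97.5]
wrist_force: [0.1, -0.2, 0.1]
opening: 0.0001
```

Emit:
play_rows(
  rows=[
    [1, [0, 0, 0.1], [0, 0, 0]],
  ],
)

```text
time: 7.3
ee_pos: [0.5507, 0.21, 0.048]
tcp_rot: [139.8, -0.1, 97.5]
wrist_force: [0.1, -0.3, 0.5]
opening: -0.0003
```

```bash
python3 chk.py .11; python3 look.py 6
```

```text
7.3 [0.5507 0.21   0.048 ] [ 1.398e+02 -1.000e-01  9.750e+01] q [ 27.2 -26.4 -46.6  31.4 -12.5  15.5] F [ 0.13 -0.32  0.51] -0.0002969334319822785
to face (tool cm) [-0.01 -0.03 -2.43] F along press [-0.33  0.4  -0.34]
```

View pics/scene6.png

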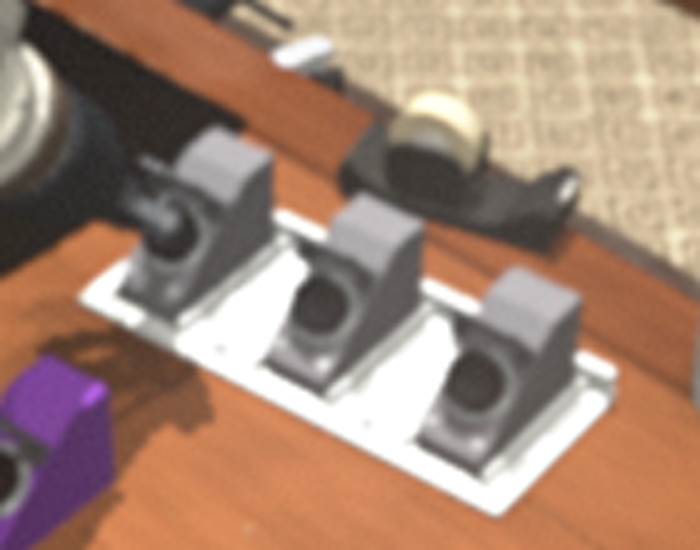

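View pics/wrist6.png

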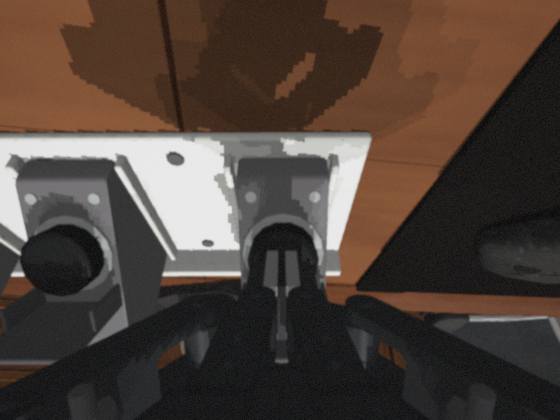

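Run:
```python
from plan import *
c=pickle.load(open('scene6.pkl','rb'));p0,r0,o=cur()
for y in(-.011,0,.011):
  for t in(-.03,-.02,-.01,0,.011): print(y,t,((proj(c,p0+r0.apply([0,y,t]))+.5-[200,150])*5).round(0))
p,_=press_pose(.11,-.011);p2,_=press_pose(.11,-.023);print('cap',(proj(c,p)+.5-[200,150])*5,(proj(c,p2)+.5-[200,150])*5)
im=c['img'][165:215,205:265,::-1]
cv2.imwrite('pics/z6.png',cv2.resize(im,None,fx=12,fy=12,interpolation=cv2.INTER_LANCZOS4))
```

```text
-0.011 -0.03 [[146. 241.]]
-0.011 -0.02 [[154. 246.]]
-0.011 -0.01 [[161. 251.]]
-0.011 0 [[169. 255.]]
-0.011 0.011 [[177. 260.]]
0 -0.03 [[155. 225.]]
0 -0.02 [[163. 230.]]
0 -0.01 [[170. 234.]]
0 0 [[177. 239.]]
0 0.011 [[185. 244.]]
0.011 -0.03 [[164. 209.]]
0.011 -0.02 [[171. 213.]]
0.011 -0.01 [[178. 218.]]
0.011 0 [[186. 223.]]
0.011 0.011 [[194. 228.]]
cap [[167.51119859 232.9563033 ]] [[176.31094502 238.53273403]]
```

View pics/z6.png

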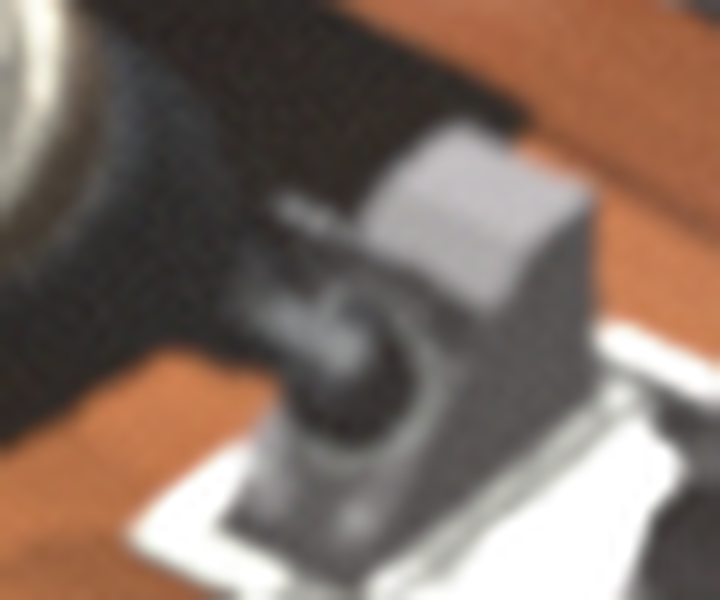

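Emit:
play_rows(
  rows=[
    [1, [0, 0, 0.1], [0, 0, 0]],
  ],
)

```text
time: 7.5
ee_pos: [0.5513, 0.21, 0.0472]
tcp_rot: [139.8, -0.1, 97.5]
wrist_force: [0.4, -0.4, -0.4]
opening: -0.0002
```

Emit:
play_rows(
  rows=[
    [1, [0, 0, 0.1], [0, 0, 0]],
  ],
)

```text
time: 7.6
ee_pos: [0.5521, 0.2101, 0.0464]
tcp_rot: [139.8, -0.1, 97.5]
wrist_force: [0.6, 0.5, -0.1]
opening: -0.0
```

Emit:
play_rows(
  rows=[
    [1, [0, 0, 0.1], [0, 0, 0]],
  ],
)

```text
time: 7.7
ee_pos: [0.5527, 0.2102, 0.0456]
tcp_rot: [139.8, -0.1, 97.5]
wrist_force: [-2.1, -0.4, 1.4]
opening: -0.0003
```

Emit:
play_rows(
  rows=[
    [1, [0, 0, 0.1], [0, 0, 0]],
  ],
)

```text
time: 7.8
ee_pos: [0.5534, 0.2103, 0.0449]
tcp_rot: [139.8, -0.1, 97.5]
wrist_force: [-3.7, -0.9, 2.7]
opening: 0.0
```

```bash
python3 chk.py .11
```

```text
7.8 [0.5534 0.2103 0.0449] [ 1.398e+02 -1.000e-01  9.750e+01] q [ 27.1 -25.8 -46.5  30.8 -12.4  15.3] F [-3.7  -0.88  2.69] 2.9589585842332576e-05
to face (tool cm) [-0.02 -0.03 -2.84] F along press [-0.4  -1.17 -4.5 ]
```

Emit:
play_rows(
  rows=[
    [1, [0, 0, 0.1], [0, 0, 0]],
  ],
)

```text
time: 7.9
ee_pos: [0.554, 0.2104, 0.0441]
tcp_rot: [139.8, -0.1, 97.5]
wrist_force: [-3.5, -1.5, 2.6]
opening: 0.0
```

Emit:
play_rows(
  rows=[
    [1, [0, 0, 0.1], [0, 0, 0]],
  ],
)

```text
time: 8.0
ee_pos: [0.5547, 0.2105, 0.0433]
tcp_rot: [139.8, -0.1, 97.5]
wrist_force: [-2.9, -1.5, 2.2]
opening: 0.0006
```

```bash
python3 chk.py .11
```

```text
8.0 [0.5547 0.2105 0.0433] [ 1.398e+02 -1.000e-01  9.750e+01] q [ 27.  -25.5 -46.5  30.5 -12.4  15.3] F [-2.9  -1.46  2.17] 0.0006278562139017888
to face (tool cm) [-0.02 -0.03 -3.04] F along press [-1.07 -0.95 -3.64]
```

Emit:
play_rows(
  rows=[
    [1, [0, 0, 0.1], [0, 0, 0]],
  ],
)

```text
time: 8.1
ee_pos: [0.5553, 0.2106, 0.0424]
tcp_rot: [139.8, -0.1, 97.5]
wrist_force: [-2.2, -0.5, 1.7]
opening: -0.0002
```

Emit:
play_rows(
  rows=[
    [1, [0, 0, 0.1], [0, 0, 0]],
  ],
)

```text
time: 8.2
ee_pos: [0.5561, 0.2107, 0.0416]
tcp_rot: [139.8, -0.1, 97.5]
wrist_force: [-0.2, 0.5, 0.8]
opening: -0.0001
```

Emit:
play_rows(
  rows=[
    [1, [0, 0, 0.1], [0, 0, 0]],
  ],
)

```text
time: 8.3
ee_pos: [0.5568, 0.2108, 0.0407]
tcp_rot: [139.8, -0.1, 97.5]
wrist_force: [0.5, -0.2, -0.4]
opening: -0.0001
```

Emit:
play_rows(
  rows=[
    [1, [0, 0, 0.1], [0, 0, 0]],
  ],
)

```text
time: 8.4
ee_pos: [0.5575, 0.2109, 0.0398]
tcp_rot: [139.8, -0.1, 97.5]
wrist_force: [0.3, -0.4, 0.1]
opening: -0.0001
```

```bash
python3 chk.py .11;python3 look.py 7
```

```text
8.4 [0.5575 0.2109 0.0398] [ 1.398e+02 -1.000e-01  9.750e+01] q [ 26.9 -24.8 -46.5  29.8 -12.3  15.2] F [ 0.3  -0.43  0.07] -8.999977980305872e-05
to face (tool cm) [-0.02 -0.03 -3.5 ] F along press [-0.47  0.23  0.1 ]
```

View pics/wrist7.png

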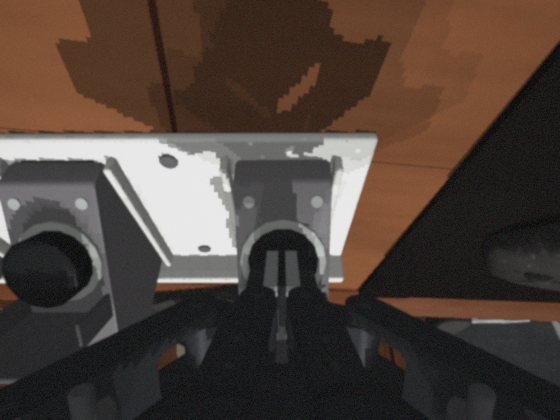

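View pics/scene7.png

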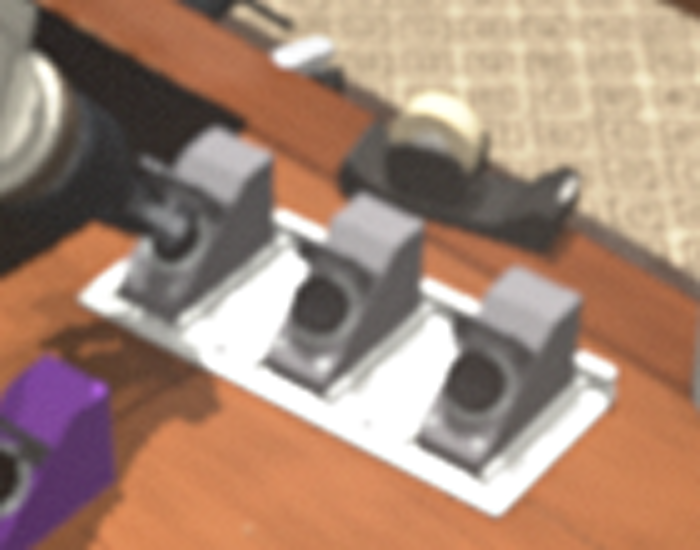

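Emit:
play_rows(
  rows=[
    [1, [0, 0, -2], [0, 0, 0]],
    [1, [0, 0, -3], [0, 0, 0]],
    [1, [0, 0, -1], [0, 0, 0]],
    [1, [-2.5, 0, 0], [0, 0, 0]],
    [1, [-3.5, 0, 0], [0, 0, 0]],
    [1, [-3, 0, 0], [0, 0, 0]],
    [1, [-1.5, 0, 0], [0, 0, 0]],
    [1, [0, 0, 0], [0, 0, 0]],
  ],
)

```text
time: 9.3
ee_pos: [0.5327, 0.0995, 0.0866]
tcp_rot: [139.7, -0.1, 97.7]
wrist_force: [-0.2, 0.4, 0.7]
opening: -0.0004
```

```bash
python3 chk.py 0;python3 look.py 8
```

```text
9.3 [0.5327 0.0995 0.0866] [ 1.397e+02 -1.000e-01  9.770e+01] q [ 12.1 -38.7 -49.4  39.1  -2.8   3.5] F [-0.17  0.39  0.69] -0.00036623275744212337
to face (tool cm) [-0.29 -0.04  2.6 ] F along press [ 0.41  0.35 -0.61]
```

View pics/wrist8.png

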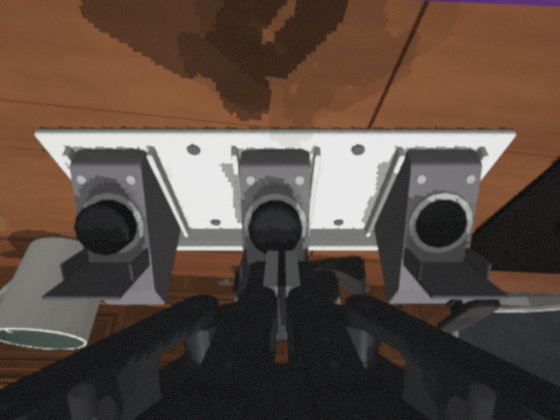

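View pics/scene8.png

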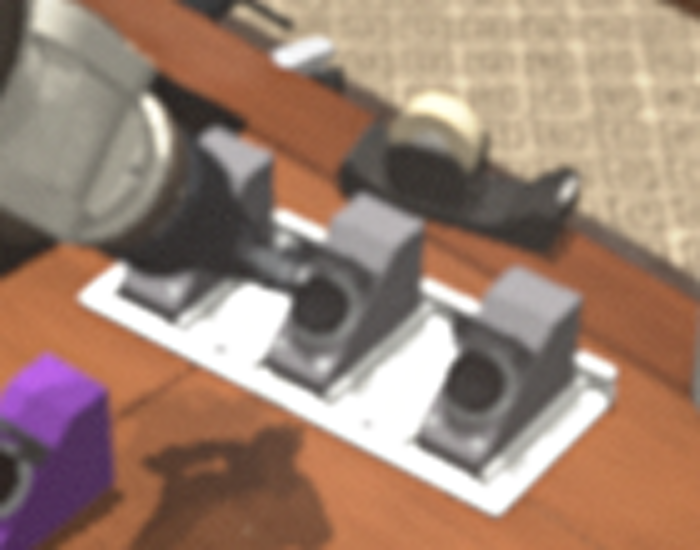

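Emit:
play_rows(
  rows=[
    [1, [-0.3, 0, 1], [0, 0, 0]],
    [1, [0, 0, 1.4], [0, 0, 0]],
    [1, [0, 0, 1.2], [0, 0, 0]],
    [1, [0, 0, 0.6], [0, 0, 0]],
    [1, [0, 0, 0], [0, 0, 0]],
  ],
)

```text
time: 9.9
ee_pos: [0.5613, 0.1061, 0.0509]
tcp_rot: [139.8, -0.1, 98.1]
wrist_force: [-0.2, -0.9, -0.2]
opening: 0.0001
```

```bash
python3 chk.py 0
```

```text
9.9 [0.5613 0.1061 0.0509] [ 1.398e+02 -1.000e-01  9.810e+01] q [ 12.  -31.8 -49.7  31.9  -2.4   3.1] F [-0.17 -0.94 -0.21] 0.0001367763952944257
to face (tool cm) [-0.57  0.01 -2.02] F along press [-0.91 -0.35 -0.03]
```

Emit:
play_rows(
  rows=[
    [1, [-0.3, 0, 0], [0, -0.3, 0.3]],
    [1, [-0.3, 0, 0.1], [0, -0.2, 0.2]],
    [1, [0, 0, 0.1], [0, 0, 0]],
    [1, [0, 0, 0.1], [0, 0, 0]],
  ],
)

```text
time: 10.3
ee_pos: [0.5642, 0.1008, 0.0492]
tcp_rot: [139.8, -0.1, 97.4]
wrist_force: [-0.6, 0.2, 0.1]
opening: 0.0004
```

```bash
python3 chk.py 0
```

```text
10.3 [0.5642 0.1008 0.0492] [ 1.398e+02 -1.000e-01  9.740e+01] q [ 11.5 -31.3 -49.7  31.5  -2.6   3.2] F [-0.56  0.24  0.12] 0.00040666030234842363
to face (tool cm) [-0.01 -0.05 -2.29] F along press [ 0.31 -0.33 -0.43]
```

Emit:
play_rows(
  rows=[
    [1, [0, 0, 0.1], [0, 0, 0]],
  ],
)

```text
time: 10.4
ee_pos: [0.565, 0.1008, 0.0489]
tcp_rot: [139.7, -0.1, 97.4]
wrist_force: [-0.3, -0.8, 0.4]
opening: 0.0
```

Emit:
play_rows(
  rows=[
    [1, [0, 0, 0.1], [0, 0, 0]],
  ],
)

```text
time: 10.5
ee_pos: [0.5658, 0.1009, 0.0483]
tcp_rot: [139.7, -0.1, 97.4]
wrist_force: [0.0, -0.8, 0.7]
opening: 0.0
```

Emit:
play_rows(
  rows=[
    [1, [0, 0, 0.1], [0, 0, 0]],
  ],
)

```text
time: 10.6
ee_pos: [0.5665, 0.1009, 0.0476]
tcp_rot: [139.7, -0.1, 97.4]
wrist_force: [0.9, 1.1, 0.5]
opening: 0.0
```

Emit:
play_rows(
  rows=[
    [1, [0, 0, 0.1], [0, 0, 0]],
  ],
)

```text
time: 10.7
ee_pos: [0.5672, 0.101, 0.0469]
tcp_rot: [139.7, -0.1, 97.4]
wrist_force: [0.1, 0.6, -0.1]
opening: 0.0001
```

Emit:
play_rows(
  rows=[
    [1, [0, 0, 0.1], [0, 0, 0]],
  ],
)

```text
time: 10.8
ee_pos: [0.5679, 0.1011, 0.046]
tcp_rot: [139.7, -0.1, 97.4]
wrist_force: [-0.0, 0.9, -0.4]
opening: -0.0001
```

Emit:
play_rows(
  rows=[
    [1, [0, 0, 0.1], [0, 0, 0]],
  ],
)

```text
time: 10.9
ee_pos: [0.5686, 0.1012, 0.0453]
tcp_rot: [139.7, -0.1, 97.4]
wrist_force: [-3.5, -0.7, 3.0]
opening: -0.0
```

```bash
python3 chk.py 0
```

```text
10.9 [0.5686 0.1012 0.0453] [ 1.397e+02 -1.000e-01  9.740e+01] q [ 11.4 -30.4 -49.6  30.5  -2.5   3.1] F [-3.53 -0.66  2.98] -3.307323053448758e-05
to face (tool cm) [ 0.   -0.14 -2.88] F along press [-0.2  -0.83 -4.59]
```

Emit:
play_rows(
  rows=[
    [1, [0, 0, 0.1], [0, 0, 0]],
  ],
)

```text
time: 11.0
ee_pos: [0.5693, 0.1013, 0.0445]
tcp_rot: [139.7, -0.1, 97.4]
wrist_force: [-3.6, 0.0, 2.2]
opening: -0.0002
```

Emit:
play_rows(
  rows=[
    [1, [0, 0, 0.1], [0, 0, 0]],
  ],
)

```text
time: 11.1
ee_pos: [0.5699, 0.1014, 0.0437]
tcp_rot: [139.7, -0.1, 97.4]
wrist_force: [-3.3, 0.0, 3.3]
opening: 0.0001
```

Emit:
play_rows(
  rows=[
    [1, [0, 0, 0.1], [0, 0, 0]],
  ],
)

```text
time: 11.2
ee_pos: [0.5706, 0.1015, 0.0429]
tcp_rot: [139.7, -0.1, 97.4]
wrist_force: [-2.7, -0.1, 2.2]
opening: -0.0003
```

Emit:
play_rows(
  rows=[
    [1, [0, 0, 0.1], [0, 0, 0]],
  ],
)

```text
time: 11.3
ee_pos: [0.5713, 0.1016, 0.042]
tcp_rot: [139.7, -0.1, 97.4]
wrist_force: [-1.4, 0.1, 0.4]
opening: 0.0002
```

Emit:
play_rows(
  rows=[
    [1, [0, 0, 0.1], [0, 0, 0]],
  ],
)

```text
time: 11.4
ee_pos: [0.572, 0.1017, 0.0411]
tcp_rot: [139.7, -0.1, 97.4]
wrist_force: [0.0, 0.5, 0.2]
opening: -0.0001
```

```bash
python3 chk.py 0
```

```text
11.4 [0.572  0.1017 0.0411] [ 1.397e+02 -1.000e-01  9.740e+01] q [ 11.4 -29.5 -49.6  29.7  -2.5   3.1] F [0.02 0.51 0.21] -5.855251005511704e-05
to face (tool cm) [-0.   -0.13 -3.41] F along press [ 0.5   0.21 -0.11]
```

Emit:
play_rows(
  rows=[
    [1, [0, 0, 0.1], [0, 0, 0]],
    [1, [0, 0, -2], [0, 0, 0]],
    [1, [0, 0, -3], [0, 0, 0]],
    [1, [0, 0, -1], [0, 0, 0]],
    [1, [-2.5, 0, 0], [0, 0, 0]],
    [1, [-3.5, 0, 0], [0, 0, 0]],
    [1, [-3, 0, 0], [0, 0, 0]],
    [1, [-1.9, 0, 0], [0, 0, 0]],
    [1, [0, 0, 0], [0, 0, 0]],
  ],
)

```text
time: 12.3
ee_pos: [0.5488, -0.014, 0.0866]
tcp_rot: [139.5, -0.0, 97.6]
wrist_force: [1.0, 0.9, -0.6]
opening: 0.0002
```

```bash
python3 chk.py -.11;python3 look.py 9; python3 -c "
from plan import *
p,r=press_pose(-.11,-.02);rows(p,r,1,lin=1)"
```

```text
12.3 [ 0.5488 -0.014   0.0866] [139.5  -0.   97.6] q [ -6.4 -36.6 -48.3  38.7   9.1 -10.8] F [ 0.98  0.87 -0.62] 0.00018938553488972786
to face (tool cm) [ 0.17 -0.15  2.51] F along press [0.74 0.43 1.17]
dist cm 4.49 ang 0.5 n 5 total tool [-0.02 -0.15  4.49] [ 0.44 -0.24  0.18]
[[1, [-0.0, -0.03, 0.9], [0.09, -0.05, 0.04]], [1, [-0.0, -0.03, 0.9], [0.09, -0.05, 0.04]], [1, [-0.0, -0.03, 0.9], [0.09, -0.05, 0.04]], [1, [-0.0, -0.03, 0.9], [0.09, -0.05, 0.04]], [1, [-0.0, -0.03, 0.9], [0.09, -0.05, 0.04]]]
```

View pics/wrist9.png

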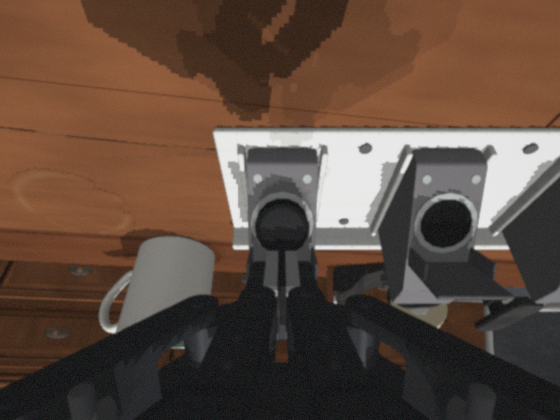

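The middle button, at wrist (445,220), is now in. The right button, at (282,220), is still out and aligned with the fingers. I'll advance on it.

Emit:
play_rows(
  rows=[
    [1, [0, 0, 1], [0.2, 0, 0]],
    [1, [0, -0.1, 1.2], [0.2, -0.2, 0.2]],
    [1, [0, 0, 1.2], [0, 0, 0]],
    [1, [0, 0, 0.8], [0, 0, 0]],
    [1, [0, 0, 0.2], [0, 0, 0]],
    [1, [0, 0, 0], [0, 0, 0]],
  ],
)

```text
time: 13.0
ee_pos: [0.5776, -0.0027, 0.0482]
tcp_rot: [140.0, -0.1, 97.8]
wrist_force: [-0.8, 0.3, 0.0]
opening: 0.0001
```

```bash
python3 chk.py -.11
```

```text
13.0 [ 0.5776 -0.0027  0.0482] [ 1.40e+02 -1.00e-01  9.78e+01] q [ -4.3 -29.5 -48.5  31.7   7.8  -9.3] F [-0.79  0.26  0.01] 6.802954077628915e-05
to face (tool cm) [-0.58  0.02 -2.37] F along press [ 0.36 -0.57 -0.49]
```

Emit:
play_rows(
  rows=[
    [1, [-0.3, 0, 0], [0, -0.2, 0.2]],
    [1, [-0.3, 0, 0], [0, -0.1, 0.1]],
    [1, [0, 0, 0], [0, 0, 0]],
  ],
)

```text
time: 13.3
ee_pos: [0.5786, -0.0086, 0.0491]
tcp_rot: [140.0, -0.0, 97.4]
wrist_force: [0.4, 0.8, 0.4]
opening: 0.0002
```

Emit:
play_rows(
  rows=[
    [1, [0, 0, 0.1], [0, 0, 0]],
  ],
)

```text
time: 13.4
ee_pos: [0.5794, -0.0088, 0.0488]
tcp_rot: [139.9, -0.0, 97.4]
wrist_force: [0.5, -0.2, 0.6]
opening: 0.0002
```

Emit:
play_rows(
  rows=[
    [1, [0, 0, 0.1], [0, 0, 0]],
  ],
)

```text
time: 13.5
ee_pos: [0.5802, -0.0089, 0.0484]
tcp_rot: [139.9, -0.0, 97.3]
wrist_force: [0.3, -0.0, 0.4]
opening: 0.0002
```

Emit:
play_rows(
  rows=[
    [1, [0, 0, 0.1], [0, 0, 0]],
  ],
)

```text
time: 13.6
ee_pos: [0.5809, -0.009, 0.0478]
tcp_rot: [139.9, 0.0, 97.3]
wrist_force: [-0.0, -0.2, 0.0]
opening: 0.0002
```

```bash
python3 chk.py -.11
```

```text
13.6 [ 0.5809 -0.009   0.0478] [139.9   0.   97.3] q [ -5.  -29.  -48.3  31.2   7.9  -9.5] F [-0.01 -0.22  0.04] 0.00015357954632369848
to face (tool cm) [ 0.09 -0.15 -2.55] F along press [-0.22 -0.   -0.06]
```

Emit:
play_rows(
  rows=[
    [1, [0, 0, 0.1], [0, 0, 0]],
  ],
)

```text
time: 13.7
ee_pos: [0.5816, -0.0089, 0.047]
tcp_rot: [139.9, 0.0, 97.3]
wrist_force: [-1.0, 0.2, 0.7]
opening: 0.0003
```

Emit:
play_rows(
  rows=[
    [1, [0, 0, 0.1], [0, 0, 0]],
  ],
)

```text
time: 13.8
ee_pos: [0.5824, -0.0088, 0.0463]
tcp_rot: [139.9, 0.0, 97.3]
wrist_force: [0.2, -0.9, -1.0]
opening: 0.0006
```

Emit:
play_rows(
  rows=[
    [1, [0, 0, 0.1], [0, 0, 0]],
  ],
)

```text
time: 13.9
ee_pos: [0.5831, -0.0088, 0.0457]
tcp_rot: [139.9, 0.0, 97.3]
wrist_force: [-7.5, -0.2, 6.6]
opening: -0.0001
```

Emit:
play_rows(
  rows=[
    [1, [0, 0, 0.1], [0, 0, 0]],
  ],
)

```text
time: 14.0
ee_pos: [0.584, -0.0087, 0.0455]
tcp_rot: [139.8, 0.0, 97.3]
wrist_force: [-8.3, -0.4, 8.1]
opening: 0.0002
```

```bash
python3 chk.py -.11
```

```text
14.0 [ 0.584  -0.0087  0.0455] [139.8   0.   97.3] q [ -4.9 -28.4 -48.2  30.6   7.8  -9.4] F [-8.26 -0.41  8.11] 0.00015186975913928378
to face (tool cm) [ 0.1  -0.24 -2.93] F along press [  0.66  -1.1  -11.51]
```

Emit:
play_rows(
  rows=[
    [1, [0, 0, 0.1], [0, 0, 0]],
  ],
)

```text
time: 14.1
ee_pos: [0.585, -0.0087, 0.0456]
tcp_rot: [139.8, 0.0, 97.3]
wrist_force: [-6.2, -0.2, 8.0]
opening: -0.0003
```

Emit:
play_rows(
  rows=[
    [1, [0, 0, 0.1], [0, 0, 0]],
  ],
)

```text
time: 14.2
ee_pos: [0.586, -0.0086, 0.0457]
tcp_rot: [139.7, 0.0, 97.3]
wrist_force: [-7.0, -0.2, 6.8]
opening: -0.0003
```

Emit:
play_rows(
  rows=[
    [1, [0, 0, 0.1], [0, 0, 0]],
  ],
)

```text
time: 14.3
ee_pos: [0.5866, -0.0086, 0.0452]
tcp_rot: [139.7, 0.0, 97.3]
wrist_force: [-11.1, -1.1, 6.8]
opening: 0.0002
```

Emit:
play_rows(
  rows=[
    [1, [0, 0, 0.1], [0, 0, 0]],
  ],
)

```text
time: 14.4
ee_pos: [0.5871, -0.0085, 0.0446]
tcp_rot: [139.7, 0.0, 97.3]
wrist_force: [-11.5, -0.5, 7.8]
opening: 0.0002
```

```bash
python3 chk.py -.11
```

```text
14.4 [ 0.5871 -0.0085  0.0446] [139.7   0.   97.3] q [ -4.8 -27.9 -48.1  30.1   7.8  -9.3] F [-11.48  -0.52   7.8 ] 0.0001591732662381734
to face (tool cm) [ 0.12 -0.41 -3.2 ] F along press [  0.96  -3.76 -13.33]
```

Emit:
play_rows(
  rows=[
    [1, [0, -0.1, 0.1], [0, 0, 0]],
  ],
)

```text
time: 14.5
ee_pos: [0.5874, -0.0085, 0.0441]
tcp_rot: [139.7, 0.0, 97.3]
wrist_force: [-7.4, 0.4, 9.8]
opening: 0.0001
```

Emit:
play_rows(
  rows=[
    [1, [0, -0.05, 0.1], [0, 0, 0]],
  ],
)

```text
time: 14.6
ee_pos: [0.5878, -0.0085, 0.0437]
tcp_rot: [139.6, 0.0, 97.3]
wrist_force: [-9.4, -1.3, 8.3]
opening: -0.0001
```

Emit:
play_rows(
  rows=[
    [1, [0, -0.05, 0.1], [0, 0, 0]],
  ],
)

```text
time: 14.7
ee_pos: [0.5882, -0.0084, 0.0433]
tcp_rot: [139.6, 0.0, 97.3]
wrist_force: [-7.2, 0.1, 6.2]
opening: 0.0001
```

```bash
python3 chk.py -.11
```

```text
14.7 [ 0.5882 -0.0084  0.0433] [139.6   0.   97.3] q [ -4.8 -27.7 -48.2  29.7   7.8  -9.3] F [-7.21  0.06  6.24] 9.02084749788116e-05
to face (tool cm) [ 0.13 -0.42 -3.37] F along press [ 0.99 -1.45 -9.37]
```

Past the peak of about 13.5 N and falling, so I'll continue.

Emit:
play_rows(
  rows=[
    [1, [0, -0.05, 0.15], [0, 0, 0]],
    [1, [0, -0.05, 0.15], [0, 0, 0]],
  ],
)

```text
time: 14.9
ee_pos: [0.5898, -0.0082, 0.041]
tcp_rot: [139.5, 0.0, 97.3]
wrist_force: [-0.6, 0.8, -0.0]
opening: -0.0002
```

Emit:
play_rows(
  rows=[
    [1, [0, -0.05, 0.15], [0, 0, 0]],
  ],
)

```text
time: 15.0
ee_pos: [0.5904, -0.0081, 0.0393]
tcp_rot: [139.5, 0.0, 97.3]
wrist_force: [-0.8, -0.0, -0.0]
opening: -0.0001
```

Emit:
play_rows(
  rows=[
    [1, [0, -0.05, 0.15], [0, 0, 0]],
  ],
)

```text
time: 15.1
ee_pos: [0.591, -0.008, 0.0375]
tcp_rot: [139.5, 0.0, 97.3]
wrist_force: [0.2, 0.4, -0.6]
opening: -0.0001
```

```bash
python3 chk.py -.11
```

```text
15.1 [ 0.591  -0.008   0.0375] [139.5   0.   97.3] q [ -4.7 -26.9 -48.4  28.7   7.7  -9.3] F [ 0.18  0.39 -0.59] -0.0001406162487888271
to face (tool cm) [ 0.12 -0.26 -3.99] F along press [ 0.37 -0.21  0.6 ]
```

Emit:
play_rows(
  rows=[
    [1, [0, 0, -2], [0, 0, 0]],
    [1, [0, 0, -3], [0, 0, 0]],
    [1, [0, 0, -3], [0, 0, 0]],
    [0, [0, 0, -3], [0, 0, 0]],
    [0, [0, 0, -2], [0, 0, 0]],
    [0, [0, 0, 0], [0, 0, 0]],
  ],
)

```text
time: 15.7
ee_pos: [0.5035, -0.0186, 0.1366]
tcp_rot: [139.8, -0.0, 97.4]
wrist_force: [0.7, -0.6, 0.4]
opening: 0.0434
```

```bash
cat > grip.py <<'E'
from plan import *
def grip_pose(d,dz,dx=0.002,yaw=YAW):
    p=RR.apply([.035+dx,d,.079+dz])+[RX,RY,0]
    return p,R.from_euler('xyz',[180,0,90+yaw],degrees=True)
E
python3 chk.py -.11; python3 look.py 10; python3 -c "
from grip import *
p,r=grip_pose(-.11,.12);print(p);rows(p,r,0,lin=3.5,ang=7)"
```

```text
15.7 [ 0.5035 -0.0186  0.1366] [139.8  -0.   97.4] q [ -8.  -45.  -46.6  49.3   9.8 -11.8] F [ 0.69 -0.65  0.43] 0.04344820936930931
to face (tool cm) [0.05 0.12 9.26] F along press [-0.73  0.74  0.06]
[ 0.63685935 -0.00081839  0.199     ]
dist cm 14.94 ang 40.0 n 6 total tool [ 0.04 14.49  3.64] [ 3.999e+01 -3.000e-02 -5.000e-02]
[[0, [0.01, 2.41, 0.61], [6.66, -0.01, -0.01]], [0, [0.01, 2.47, 0.32], [6.66, -0.01, -0.01]], [0, [0.01, 2.49, 0.03], [6.66, -0.01, -0.01]], [0, [0.01, 2.48, -0.26], [6.66, -0.01, -0.01]], [0, [0.0, 2.43, -0.54], [6.66, -0.01, -0.01]], [0, [0.0, 2.35, -0.82], [6.66, -0.01, -0.01]]]
```

View pics/wrist10.png

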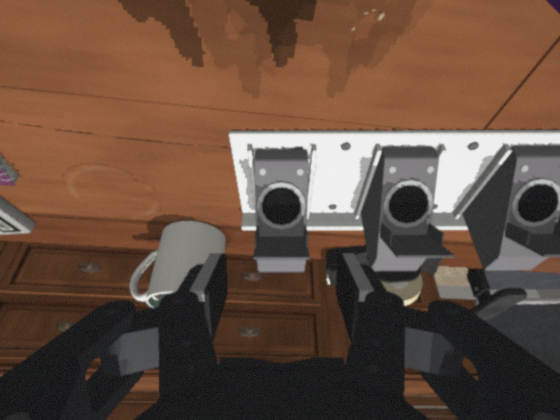

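View pics/scene10.png

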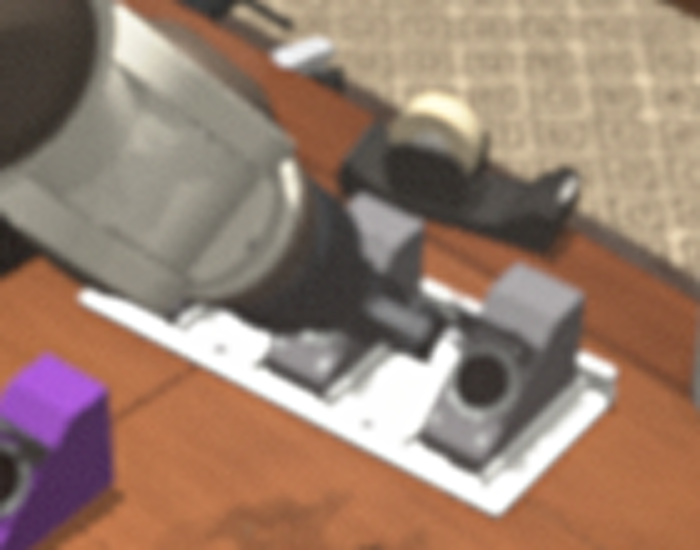

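The wrist view shows grey rings around all three buttons, at (282,204), (408,203) and (540,203), so all are in. The stiff one is the rightmost in the rack (y ≈ 0). It peaked at about 13.5 N against about 4.6 N for the others. The purple look-alike is elsewhere.

Emit:
play_rows(
  rows=[
    [0, [0, 2, -1.5], [6.6, 0, 0]],
    [0, [0, 2.4, 0.3], [6.6, 0, 0]],
    [0, [0, 2.5, 0], [6.6, 0, 0]],
    [0, [0, 2.5, -0.2], [6.6, 0, 0]],
    [0, [0, 2.4, -0.5], [6.6, 0, 0]],
    [0, [0, 2.3, -0.8], [6.6, 0, 0]],
    [0, [0, 0, 0], [0, 0, 0]],
  ],
)

```text
time: 16.5
ee_pos: [0.6023, -0.0034, 0.177]
tcp_rot: [177.9, -0.4, 97.4]
wrist_force: [-1.5, -0.1, -1.6]
opening: 0.0855
```

```bash
cat > ovg.py <<'E'
from grip import *
from workcell import camera
from fit import sw
import sys
k=sys.argv[1]; dx=float(sys.argv[2]) if len(sys.argv)>2 else .002
st()
segs=[]
c0=RR.apply([dx,-.11,0])+[RX,RY,0]
segs=[(p,(0,0,255)) for p in sw(c0[0],c0[1],YAW)]
for n,b,s in(('wrist',(80,40,480,420),2),('scene',(220,100,360,240),5)):
    c=camera(n);pickle.dump(c,open(f'{n}{k}.pkl','wb')); draw(c,f'pics/g{n}{k}.png',b,s,segs if n=='wrist' else [])
E
python3 ovg.py 11; python3 -c "
from grip import *
p,r=grip_pose(-.11,.06);print(p);rows(p,r,0,lin=3.5,ang=7)"
```

```text
16.5 [ 0.6023 -0.0034  0.177 ] [177.9  -0.4  97.4] q [-0.7  9.4 10.8 89.3  0.7 -8. ] F [-1.54 -0.07 -1.57] 0.08549963252023701
[ 0.63685935 -0.00081839  0.139     ]
dist cm 5.54 ang 2.4 n 2 total tool [-0.22  3.66  4.16] [ 2.35 -0.37 -0.05]
[[0, [-0.11, 1.83, 2.08], [1.18, -0.19, -0.03]], [0, [-0.1, 1.87, 2.04], [1.18, -0.19, -0.03]]]
```

View pics/gwrist11.png

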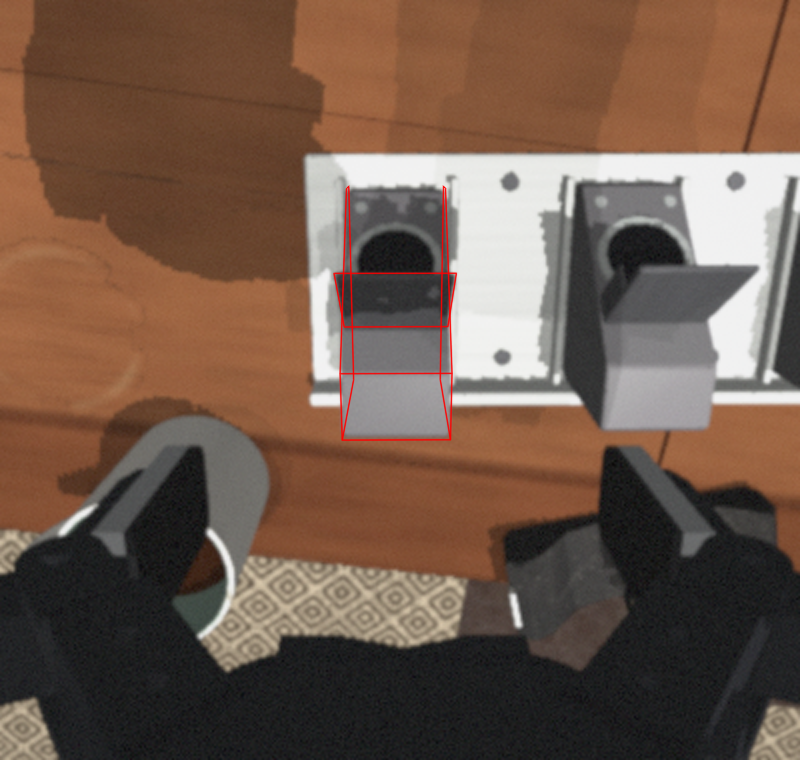

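View pics/gscene11.png

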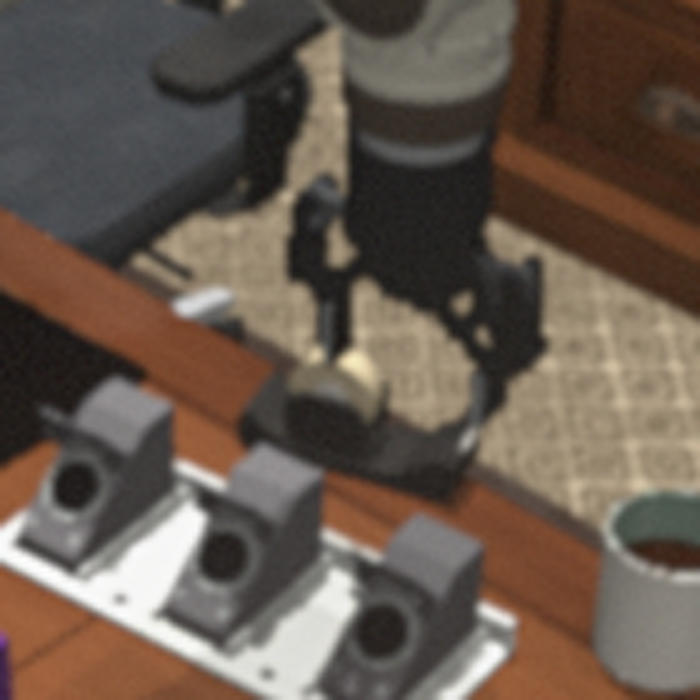

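Run:
```python
from grip import *
c=pickle.load(open('wrist11.pkl','rb'));p0,r0,o=cur()
f=lambda P:((proj(c,p0+r0.apply(P))+.5-[80,40])*2).round(0)[0]
for y in(-.011,.011):
  for t in(-.04,-.03,-.02,-.01,0,.011): print(y,t,f([.0428,y,t]),f([-.0428,y,t]))
print(p0)
```

```text
-0.011 -0.04 [623. 446.] [177. 447.]
-0.011 -0.03 [608. 427.] [193. 427.]
-0.011 -0.02 [594. 409.] [207. 409.]
-0.011 -0.01 [582. 394.] [220. 394.]
-0.011 0 [572. 381.] [230. 381.]
-0.011 0.011 [561. 368.] [241. 368.]
0.011 -0.04 [614. 548.] [187. 548.]
0.011 -0.03 [599. 522.] [202. 522.]
0.011 -0.02 [587. 499.] [215. 499.]
0.011 -0.01 [576. 479.] [226. 479.]
0.011 0 [566. 461.] [236. 461.]
0.011 0.011 [556. 444.] [246. 444.]
[ 0.59866571 -0.00380745  0.17905539]
```

```bash
python3 -c "
from grip import *
st()
p,r=grip_pose(-.11,.06);print(p);rows(p,r,0,lin=2,ang=7)"
```

```text
16.6 [ 0.5987 -0.0038  0.1791] [177.6  -0.4  97.4] q [-0.7  8.7 10.1 89.2  0.7 -8.1] F [-0.81 -0.6  -0.09] 0.08531166229751139
[ 0.63685935 -0.00081839  0.139     ]
dist cm 5.54 ang 2.4 n 3 total tool [-0.22  3.66  4.16] [ 2.35 -0.37 -0.05]
[[0, [-0.07, 1.22, 1.39], [0.78, -0.12, -0.02]], [0, [-0.07, 1.24, 1.37], [0.78, -0.12, -0.02]], [0, [-0.07, 1.26, 1.35], [0.78, -0.12, -0.02]]]
```

Emit:
play_rows(
  rows=[
    [0, [0, 1.3, 0.8], [0.8, -0.1, 0]],
    [0, [-0.1, 1.3, 1.2], [0.8, -0.1, 0]],
    [0, [-0.1, 1.2, 1.2], [0.8, -0.2, 0]],
    [0, [0, 0, 0.6], [0, 0, 0]],
    [0, [0, 0, 0], [0, 0, 0]],
  ],
)

```text
time: 17.1
ee_pos: [0.6338, -0.0008, 0.1411]
tcp_rot: [179.8, 0.1, 97.3]
wrist_force: [0.7, -0.7, -0.2]
opening: 0.0857
```

```bash
python3 ovg.py 12; python3 -c "
from grip import *
p,r=grip_pose(-.11,.0);print(p);rows(p,r,0,lin=2,ang=7)"
```

```text
17.1 [ 0.6338 -0.0008  0.1411] [1.798e+02 1.000e-01 9.730e+01] q [-0.1 15.6 14.1 88.3 -0.  -7.4] F [ 0.73 -0.72 -0.24] 0.0856620385258467
[ 0.63685935 -0.00081839  0.079     ]
dist cm 6.34 ang 0.3 n 4 total tool [-0.02  0.24  6.34] [ 0.26  0.08 -0.08]
[[0, [-0.01, 0.06, 1.58], [0.06, 0.02, -0.02]], [0, [-0.01, 0.06, 1.58], [0.06, 0.02, -0.02]], [0, [-0.01, 0.06, 1.58], [0.06, 0.02, -0.02]], [0, [-0.01, 0.06, 1.58], [0.06, 0.02, -0.02]]]
```

View pics/gwrist12.png

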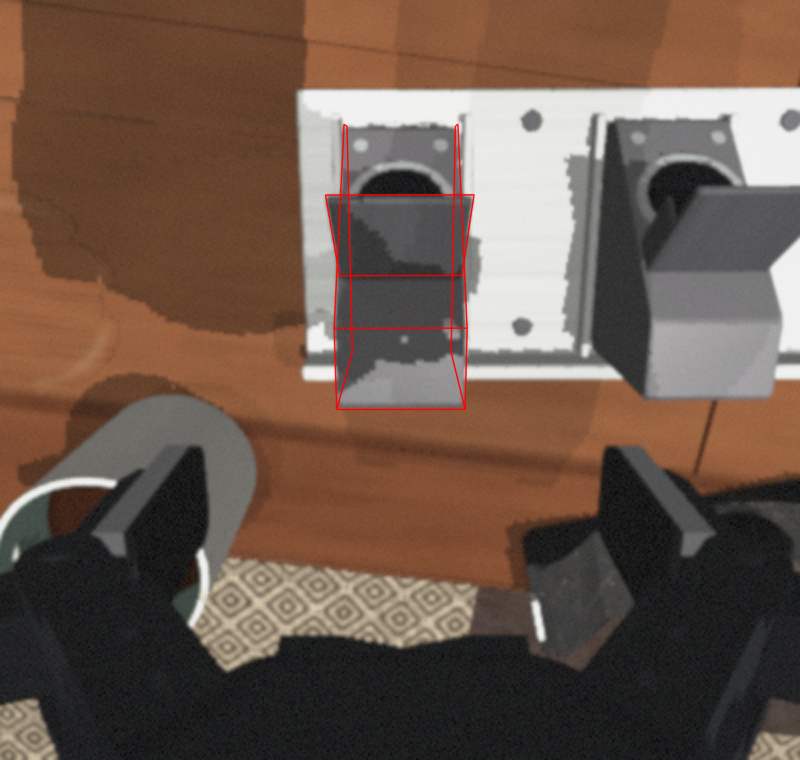

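Emit:
play_rows(
  rows=[
    [0, [0, 0.1, 1.5], [0.1, 0, 0]],
    [0, [0, 0.1, 2], [0.1, 0, 0]],
    [0, [0, 0.1, 2], [0, 0, 0]],
    [0, [0, 0, 1], [0, 0, 0]],
    [0, [0, 0, 0], [0, 0, 0]],
  ],
)

```text
time: 17.7
ee_pos: [0.6366, -0.0009, 0.0772]
tcp_rot: [179.5, 0.1, 97.3]
wrist_force: [-0.5, 0.4, -0.2]
opening: 0.0854
```

```bash
python3 ovg.py 13; python3 -c "
from grip import *
p,r=grip_pose(-.11,-.047);print(p);rows(p,r,0,lin=2,ang=7)"
```

```text
17.7 [ 0.6366 -0.0009  0.0772] [1.795e+02 1.000e-01 9.730e+01] q [-0.1 15.8  7.3 81.  -0.1 -7.3] F [-0.5   0.42 -0.19] 0.08536519404616433
[ 0.63685935 -0.00081839  0.032     ]
dist cm 4.7 ang 0.6 n 3 total tool [ 0.02 -0.09  4.69] [ 0.56  0.13 -0.12]
[[0, [0.01, -0.03, 1.56], [0.19, 0.04, -0.04]], [0, [0.01, -0.03, 1.56], [0.19, 0.04, -0.04]], [0, [0.01, -0.02, 1.56], [0.19, 0.04, -0.04]]]
```

View pics/gwrist13.png

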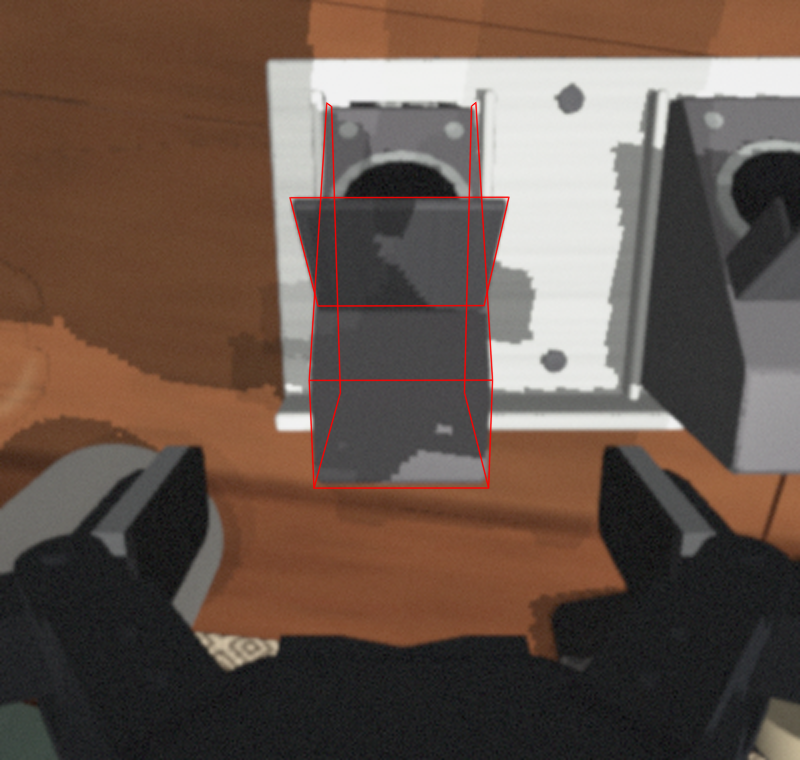

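View pics/gscene13.png

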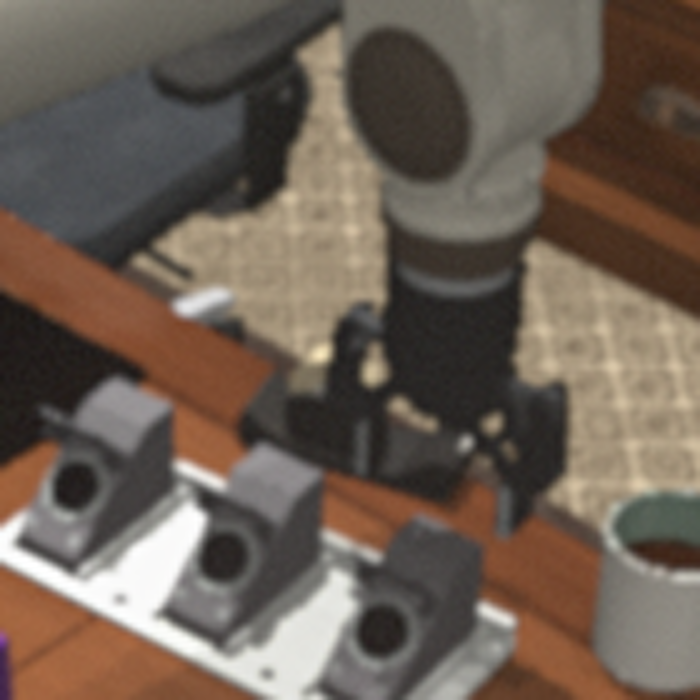

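Emit:
play_rows(
  rows=[
    [0, [0, 0, 1], [0.2, 0, 0]],
    [0, [0, 0, 1.6], [0.2, 0, 0]],
    [0, [0, 0, 1.4], [0.1, 0, 0]],
    [0, [0, 0, 0.7], [0, 0, 0]],
    [0, [0, 0, 0], [0, 0, 0]],
  ],
)

```text
time: 18.3
ee_pos: [0.6386, -0.001, 0.0295]
tcp_rot: [179.8, 0.1, 97.3]
wrist_force: [0.8, 0.4, -0.7]
opening: 0.0852
```

```bash
python3 ovg.py 14
```

```text
18.3 [ 0.6386 -0.001   0.0295] [1.798e+02 1.000e-01 9.730e+01] q [-0.  17.2  3.7 76.3 -0.1 -7.3] F [ 0.78  0.41 -0.71] 0.08524251656061713
```

View pics/gwrist14.png

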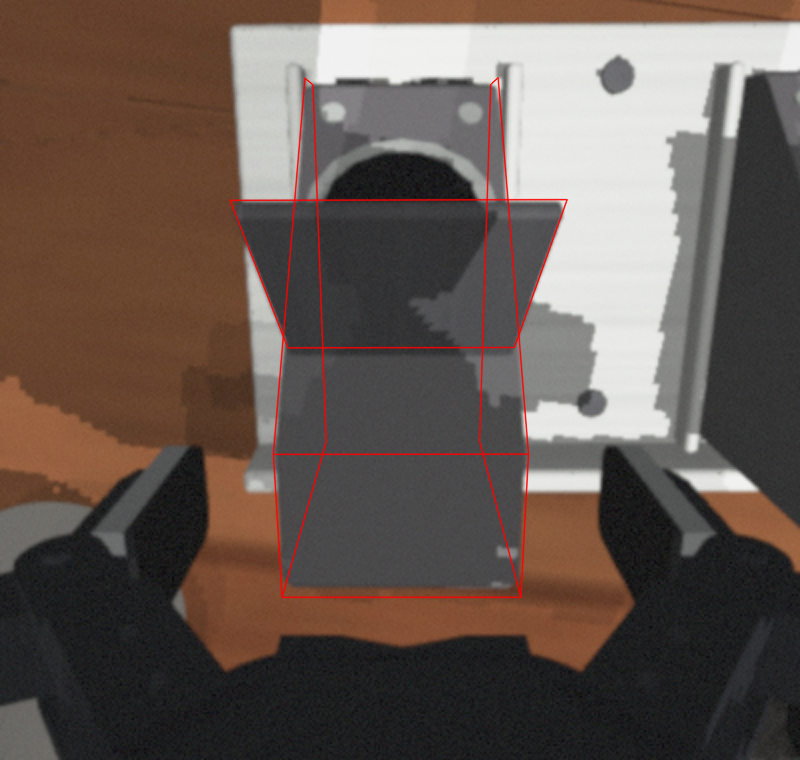

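View pics/gscene14.png

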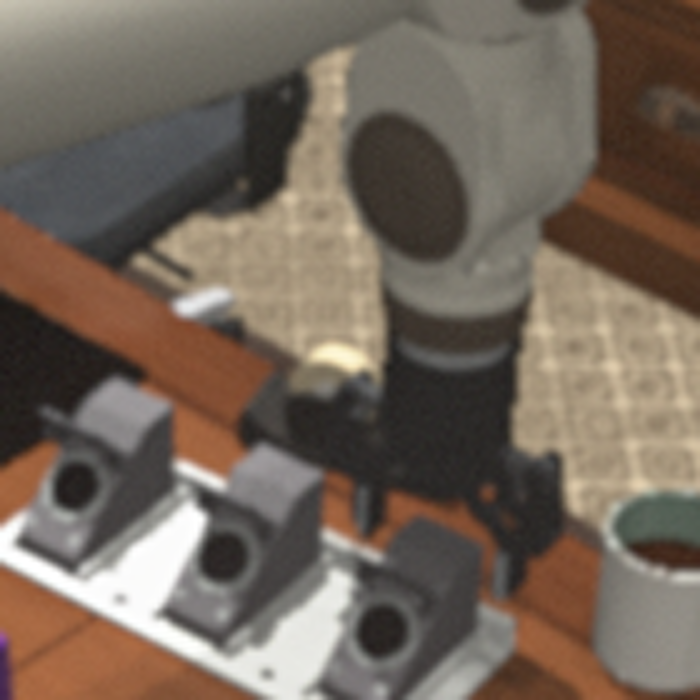

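Emit:
play_rows(
  rows=[
    [1, [0, 0, 0], [0, 0, 0]],
    [1, [0, 0, 0], [0, 0, 0]],
    [1, [0, 0, 0], [0, 0, 0]],
    [1, [0, 0, 0], [0, 0, 0]],
    [1, [0, 0, 0], [0, 0, 0]],
    [1, [0, 0, 0], [0, 0, 0]],
  ],
  newtons=60,
)

```text
time: 19.0
ee_pos: [0.6401, -0.0011, 0.0327]
tcp_rot: [179.6, 0.2, 97.3]
wrist_force: [-0.1, -0.7, -0.6]
opening: 0.0454
```

```bash
python3 ovg.py 15
```

```text
19.0 [ 0.6401 -0.0011  0.0327] [179.6   0.2  97.3] q [-0.  17.1  3.9 76.4 -0.1 -7.3] F [-0.12 -0.69 -0.64] 0.04537778605021946
```

View pics/gwrist15.png

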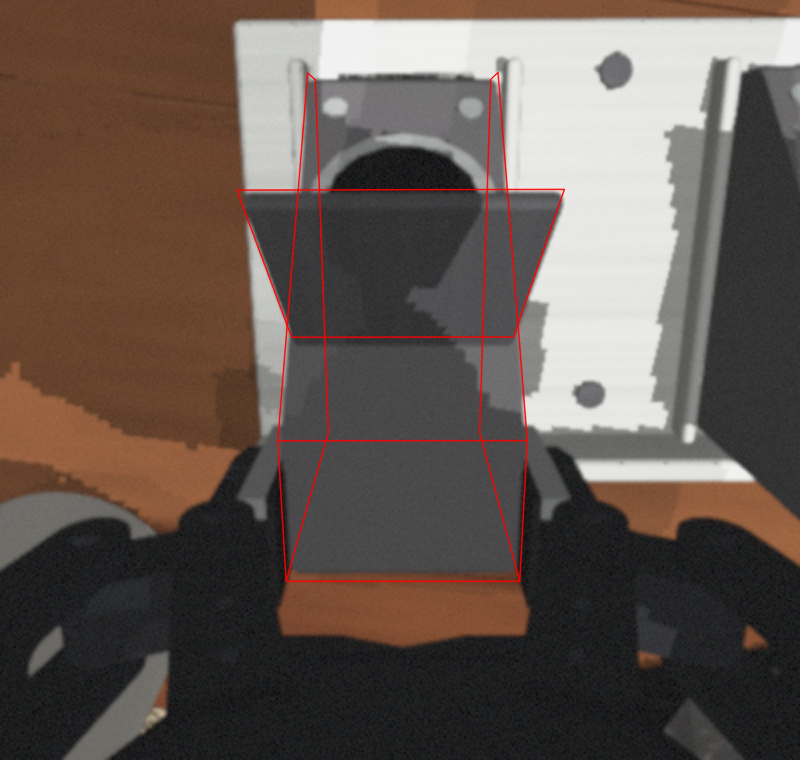

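View pics/gscene15.png

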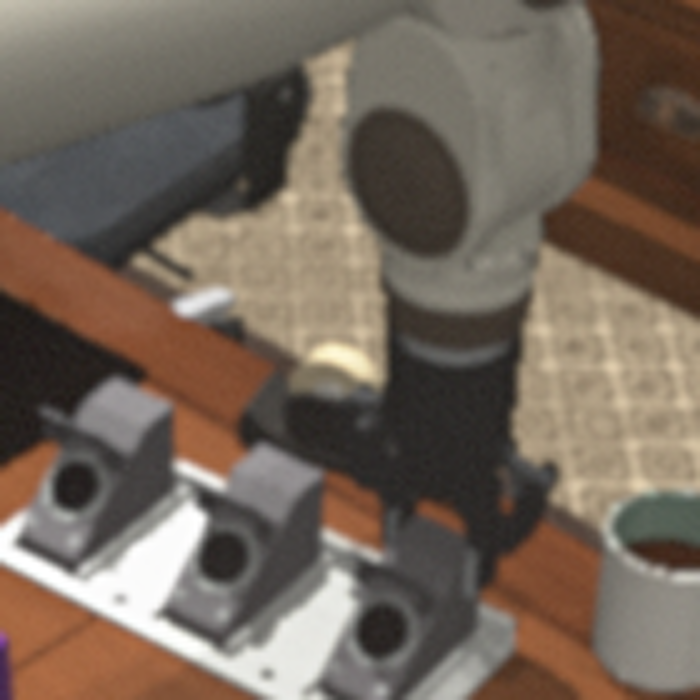

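Emit:
play_rows(
  rows=[
    [1, [0, 0, -0.5], [0, 0, 0]],
    [1, [0, 0, -1], [0, 0, 0]],
    [1, [0, 0, -1.5], [0, 0, 0]],
    [1, [0, 0, -2], [0, 0, 0]],
    [1, [0, 0, -2.5], [0, 0, 0]],
    [1, [0, 0, -2.5], [0, 0, 0]],
    [1, [0, 0, -2], [0, 0, 0]],
    [1, [0, 0, -1], [0, 0, 0]],
  ],
)

```text
time: 19.9
ee_pos: [0.6378, -0.0006, 0.1724]
tcp_rot: [179.6, 0.2, 97.3]
wrist_force: [0.4, 0.5, -4.4]
opening: 0.0451
```

Run:
```python
from grip import *
from workcell import camera
st()
r=R.from_euler('xyz',[180,0,95],degrees=True)
rows(np.array([.569,-.340,.150]),r,1,lin=4,ang=7)
nb=lambda x,y,yaw:T(x,y,.011,yaw,[[-.105,-.075,0],[.105,-.075,0],[.105,.075,0],[-.105,.075,0],[-.105,-.075,0]])
t=pickle.load(open('top0.pkl','rb'));s=pickle.load(open('scene0.pkl','rb'))
segs=[(nb(.531,-.3425,5.),(0,255,0))]
draw(t,'pics/nbt.png',(355,150,445,275),5,segs);draw(s,'pics/nbs.png',(320,255,470,365),5,segs)
c=camera('scene');draw(c,'pics/lift.png',(200,100,400,260),4,[])
```

```text
19.9 [ 6.378e-01 -6.000e-04  1.724e-01] [179.6   0.2  97.3] q [ 0.  16.3 18.4 91.7 -0.1 -7.3] F [ 0.36  0.47 -4.35] 0.04508126505037215
dist cm 34.7 ang 2.3 n 9 total tool [-32.78 -11.14   2.27] [0.36 0.16 2.28]
[[1, [-3.64, -1.24, 0.25], [0.04, 0.02, 0.25]], [1, [-3.65, -1.22, 0.25], [0.04, 0.02, 0.25]], [1, [-3.65, -1.21, 0.25], [0.04, 0.02, 0.25]], [1, [-3.66, -1.19, 0.25], [0.04, 0.02, 0.25]], [1, [-3.66, -1.17, 0.25], [0.04, 0.02, 0.25]], [1, [-3.67, -1.16, 0.25], [0.04, 0.02, 0.25]], [1, [-3.67, -1.14, 0.25], [0.04, 0.02, 0.25]], [1, [-3.68, -1.12, 0.25], [0.04, 0.02, 0.25]], [1, [-3.68, -1.11, 0.25], [0.04, 0.02, 0.25]]]
```

View pics/lift.png

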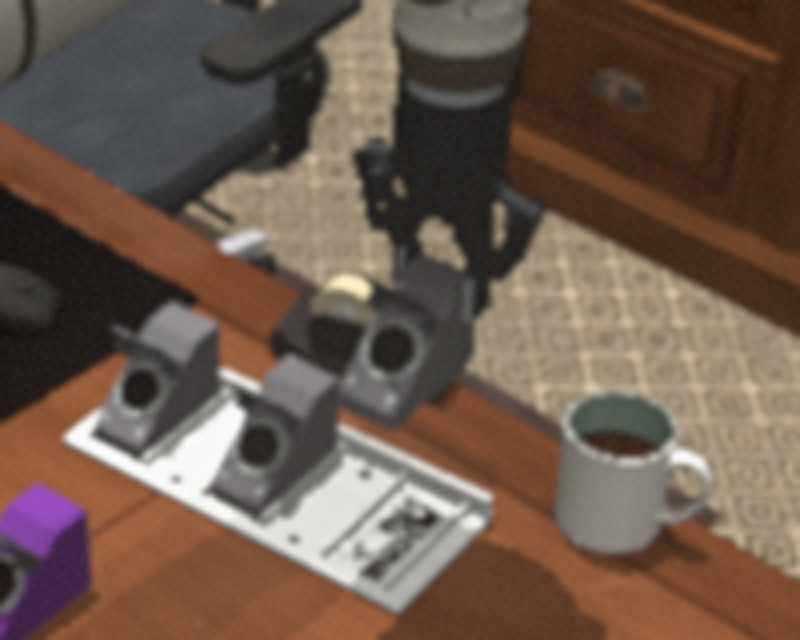

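View pics/nbt.png

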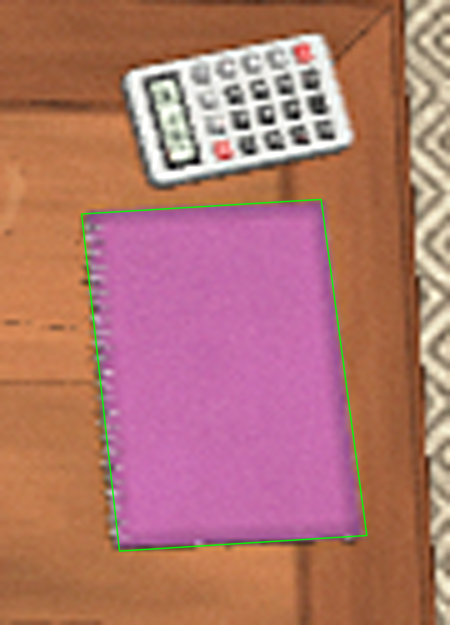

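View pics/nbs.png

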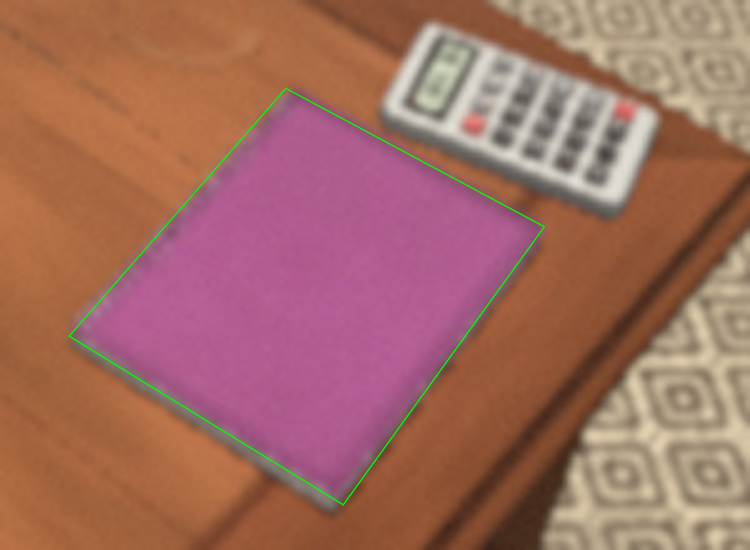

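Emit:
play_rows(
  rows=[
    [1, [-2, -1.2, 0], [0, 0, 0.2]],
    [1, [-3.5, -1.2, 0], [0, 0, 0.2]],
    [1, [-3.6, -1.2, 0], [0, 0, 0.2]],
    [1, [-3.6, -1.2, 0], [0, 0, 0.3]],
    [1, [-3.7, -1.2, 0.2], [0, 0, 0.3]],
    [1, [-3.7, -1.2, 0.2], [0, 0, 0.3]],
    [1, [-3.7, -1.1, 0.3], [0, 0, 0.3]],
    [1, [-3.6, -1.1, 0.3], [0, 0, 0.3]],
    [1, [-2, -0.8, 0.3], [0, 0, 0.2]],
  ],
)

```text
time: 20.85
ee_pos: [0.5672, -0.3112, 0.1574]
tcp_rot: [179.6, 0.0, 95.3]
wrist_force: [-0.2, 0.8, -3.3]
opening: 0.0452
```

Run:
```python
from grip import *
st()
r=R.from_euler('xyz',[180,0,95],degrees=True)
rows(np.array([.569,-.340,.08]),r,1,lin=2.5,ang=7)
```

```text
20.85 [ 0.5672 -0.3112  0.1574] [179.6   0.   95.3] q [-28.8  17.5  18.2  90.4   0.2 -34.1] F [-0.16  0.81 -3.3 ] 0.04516930921276273
dist cm 8.26 ang 0.5 n 4 total tool [-2.88 -0.13  7.74] [0.37 0.02 0.29]
[[1, [-0.72, -0.03, 1.94], [0.09, 0.0, 0.07]], [1, [-0.72, -0.03, 1.94], [0.09, 0.0, 0.07]], [1, [-0.72, -0.03, 1.94], [0.09, 0.0, 0.07]], [1, [-0.72, -0.02, 1.94], [0.09, 0.0, 0.07]]]
```

Emit:
play_rows(
  rows=[
    [1, [-0.8, 0, 1.5], [0.1, 0, 0.1]],
    [1, [-0.8, 0, 2], [0.1, 0, 0.1]],
    [1, [-0.7, 0, 2], [0.1, 0, 0.1]],
    [1, [-0.2, 0, 1.5], [0.1, 0, 0]],
    [1, [0, 0, 0.5], [0, 0, 0]],
    [1, [0, 0, 0], [0, 0, 0]],
  ],
)

```text
time: 21.45
ee_pos: [0.5676, -0.3375, 0.0738]
tcp_rot: [-179.7, -0.2, 94.8]
wrist_force: [-0.2, 0.4, -3.7]
opening: 0.0451
```

Run:
```python
from grip import *
from workcell import camera
from fit import sw
st()
r=R.from_euler('xyz',[180,0,95],degrees=True)
rows(np.array([.569,-.340,.042]),r,1,lin=1,ang=7)
nb=T(.531,-.3425,.011,5,[[-.105,-.075,0],[.105,-.075,0],[.105,.075,0],[-.105,.075,0],[-.105,-.075,0]])
p0,r0,o=cur(); yw=o['tcp_rot'][2]-90
org=p0-.038*np.array([np.cos(np.radians(yw)),np.sin(np.radians(yw)),0]); print('switch origin est',org)
segs=[(nb,(0,255,0))]+[(q+[0,0,p0[2]-.0327],(0,0,255)) for q in sw(org[0],org[1],yw)]
c=camera('scene');draw(c,'pics/p20.png',(310,200,470,360),5,segs)
c=camera('wrist');draw(c,'pics/w20.png',(80,0,480,420),1.8,segs)
```

```text
21.45 [ 0.5676 -0.3375  0.0738] [-179.7   -0.2   94.8] q [-30.7  20.1  12.3  82.6  -0.  -35.5] F [-0.23  0.36 -3.72] 0.04509132415584116
dist cm 3.19 ang 0.4 n 4 total tool [-0.27  0.14  3.18] [-0.32 -0.21 -0.21]
[[1, [-0.07, 0.03, 0.79], [-0.08, -0.05, -0.05]], [1, [-0.07, 0.03, 0.79], [-0.08, -0.05, -0.05]], [1, [-0.07, 0.03, 0.79], [-0.08, -0.05, -0.05]], [1, [-0.06, 0.03, 0.79], [-0.08, -0.05, -0.05]]]
switch origin est [ 0.52974707 -0.34072206  0.07378052]
```

View pics/p20.png

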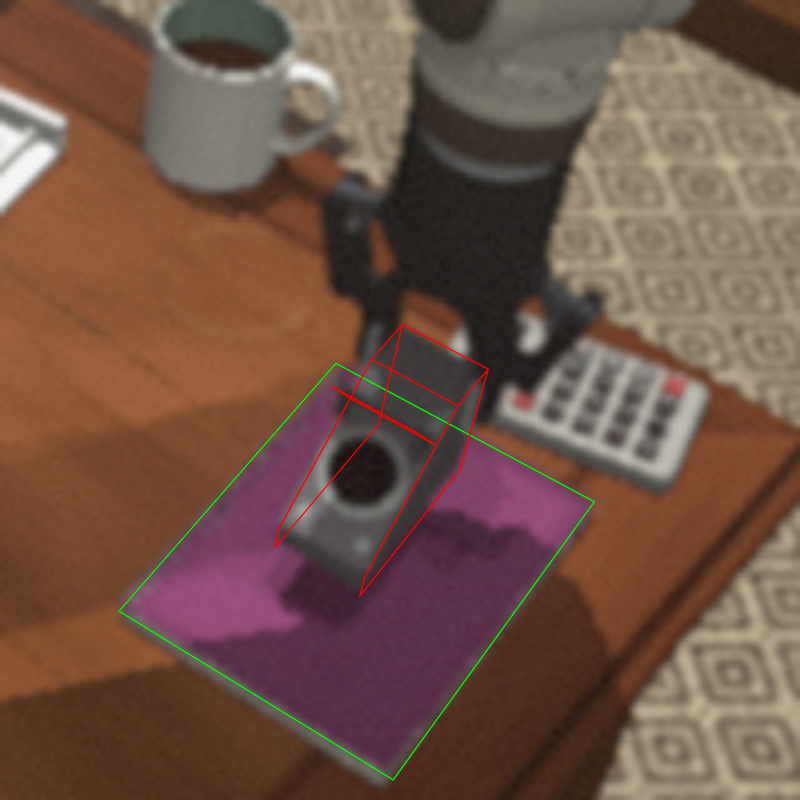

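View pics/w20.png

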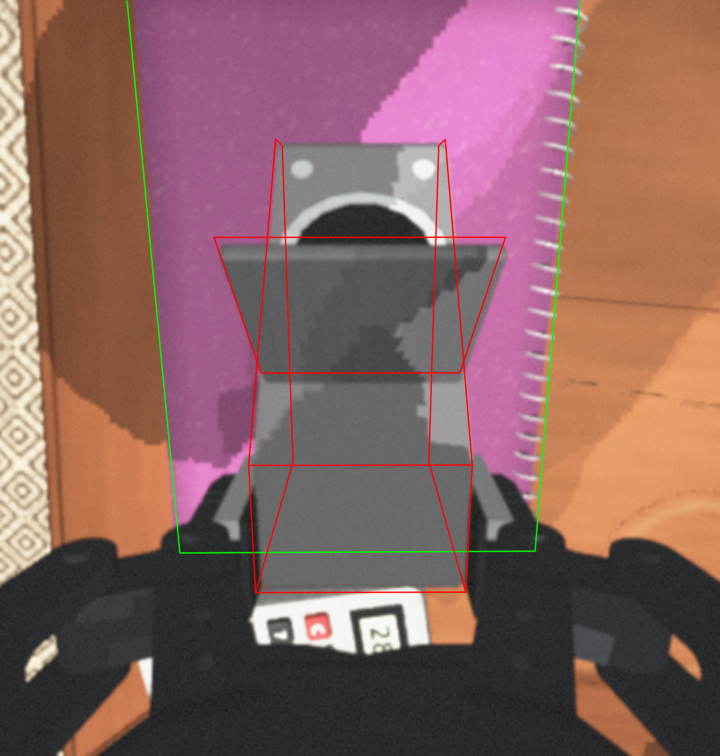

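Emit:
play_rows(
  rows=[
    [1, [-0.1, 0, 0.8], [-0.1, 0, 0]],
    [1, [-0.1, 0, 0.9], [-0.1, 0, 0]],
    [1, [0, 0, 0.7], [-0.1, 0, 0]],
    [1, [0, 0, 0.3], [0, 0, 0]],
    [1, [0, 0, 0], [0, 0, 0]],
  ],
)

```text
time: 22.05
ee_pos: [0.5696, -0.3397, 0.0486]
tcp_rot: [179.7, -0.0, 94.9]
wrist_force: [-0.3, 0.5, -3.0]
opening: 0.0451
```

Emit:
play_rows(
  rows=[
    [1, [0, 0, 0.15], [0, 0, 0]],
    [1, [0, 0, 0.1], [0, 0, 0]],
  ],
)

```text
time: 22.25
ee_pos: [0.5697, -0.3398, 0.0463]
tcp_rot: [179.7, -0.0, 94.9]
wrist_force: [-0.5, 0.2, -4.0]
opening: 0.045
```

```bash
python3 -c "
from plan import *
st()"
```

```text
22.25 [ 0.5697 -0.3398  0.0463] [179.7  -0.   94.9] q [-30.9  20.2   9.4  78.9   0.2 -35.8] F [-0.47  0.17 -4.03] 0.045000119133334314
```

Emit:
play_rows(
  rows=[
    [1, [0, 0, 0.2], [0, 0, 0]],
    [1, [0, 0, 0.2], [0, 0, 0]],
    [1, [0, 0, 0.1], [0, 0, 0]],
  ],
)

```text
time: 22.55
ee_pos: [0.57, -0.34, 0.0414]
tcp_rot: [179.7, 0.0, 94.9]
wrist_force: [-0.5, -0.1, -2.9]
opening: 0.0453
```

Emit:
play_rows(
  rows=[
    [1, [0, 0, 0.1], [0, 0, 0]],
    [1, [0, 0, 0.1], [0, 0, 0]],
  ],
)

```text
time: 22.75
ee_pos: [0.57, -0.34, 0.0392]
tcp_rot: [179.7, 0.0, 94.9]
wrist_force: [-0.3, -0.7, -3.7]
opening: 0.0453
```

Emit:
play_rows(
  rows=[
    [1, [0, 0, 0.1], [0, 0, 0]],
  ],
)

```text
time: 22.85
ee_pos: [0.57, -0.34, 0.0382]
tcp_rot: [179.7, 0.0, 94.9]
wrist_force: [0.5, -0.1, -2.4]
opening: 0.0451
```

Emit:
play_rows(
  rows=[
    [1, [0, 0, 0.1], [0, 0, 0]],
  ],
)

```text
time: 22.95
ee_pos: [0.5702, -0.34, 0.0374]
tcp_rot: [179.6, 0.0, 94.9]
wrist_force: [-2.8, 2.0, 5.1]
opening: 0.0448
```

Emit:
play_rows(
  rows=[
    [0.4, [0, 0, 0], [0, 0, 0]],
    [0.2, [0, 0, 0], [0, 0, 0]],
    [0, [0, 0, 0], [0, 0, 0]],
    [0, [0, 0, 0], [0, 0, 0]],
    [0, [0, 0, 0], [0, 0, 0]],
    [0, [0, 0, 0], [0, 0, 0]],
  ],
)

```text
time: 23.55
ee_pos: [0.5711, -0.3407, 0.0394]
tcp_rot: [179.5, 0.2, 94.9]
wrist_force: [0.1, 0.0, 0.5]
opening: 0.0855
```

Run:
```python
from grip import *
from workcell import camera
from fit import sw
st()
c=camera('scene');draw(c,'pics/p21.png',(310,200,470,360),5,[])
c=camera('wrist');draw(c,'pics/w21.png',(80,0,480,420),1.8,[])
```

```text
23.55 [ 0.5711 -0.3407  0.0394] [179.5   0.2  94.9] q [-30.9  20.3   8.7  77.9   0.2 -35.7] F [0.15 0.04 0.45] 0.08545849862395867
```

View pics/w21.png

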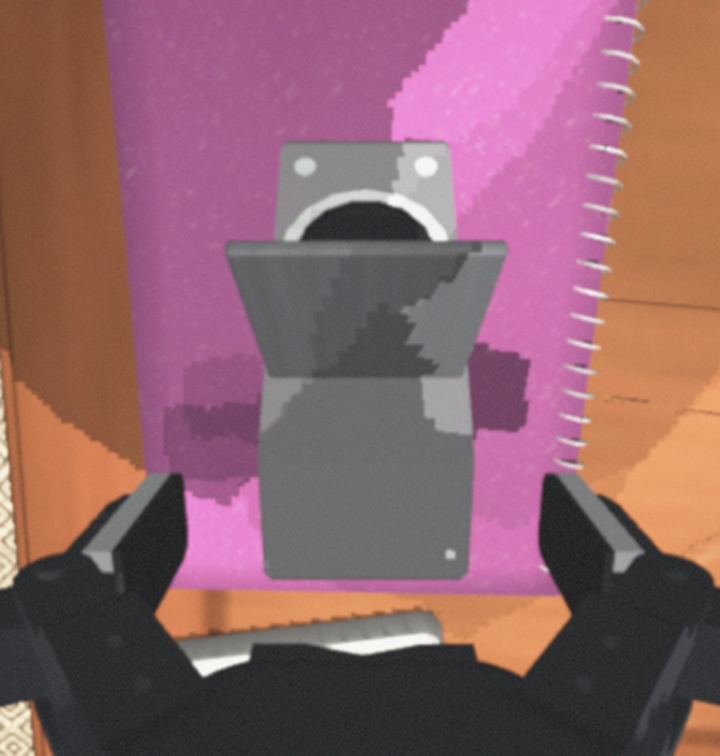

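Released and clear on both sides. I'll retreat straight up.

Emit:
play_rows(
  rows=[
    [0, [0, 0, -1], [0, 0, 0]],
    [0, [0, 0, -2], [0, 0, 0]],
    [0, [0, 0, -3], [0, 0, 0]],
    [0, [0, 0, -3], [0, 0, 0]],
    [0, [0, 0, -3], [0, 0, 0]],
    [0, [0, -3, -1], [0, 0, 0]],
    [0, [0, -4, 0], [0, 0, 0]],
    [0, [0, -4, 0], [0, 0, 0]],
    [0, [0, -4, 0], [0, 0, 0]],
    [0, [0, -3, 0], [0, 0, 0]],
    [0, [0, 0, 0], [0, 0, 0]],
  ],
)

```text
time: 24.75
ee_pos: [0.3851, -0.3555, 0.1799]
tcp_rot: [179.3, 0.4, 95.0]
wrist_force: [1.3, -0.9, -0.2]
opening: 0.0853
```

Run:
```python
from grip import *
from workcell import camera
from fit import sw
st()
segs=[(T(.531,-.3425,.011,5,[[-.105,-.075,0],[.105,-.075,0],[.105,.075,0],[-.105,.075,0],[-.105,-.075,0]]),(0,255,0))]+[(q+[0,0,.005],(0,0,255)) for q in sw(.532,-.3425,5)]
c=camera('top');draw(c,'pics/t22.png',(190,140,450,290),3,segs)
c=camera('scene');draw(c,'pics/s22.png',(190,140,470,360),2.8,segs)
```

```text
24.75 [ 0.3851 -0.3555  0.1799] [179.3   0.4  95. ] q [-42.9   0.    1.1  90.3   0.2 -47.8] F [ 1.3  -0.86 -0.15] 0.08531803448870094
```

View pics/t22.png

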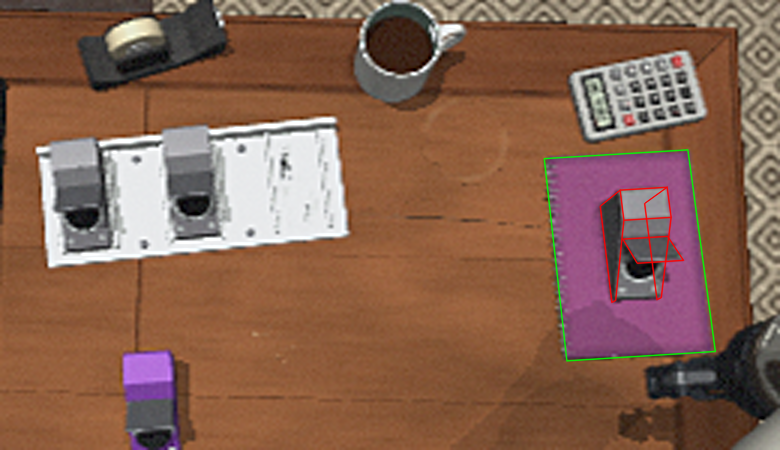

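View pics/s22.png

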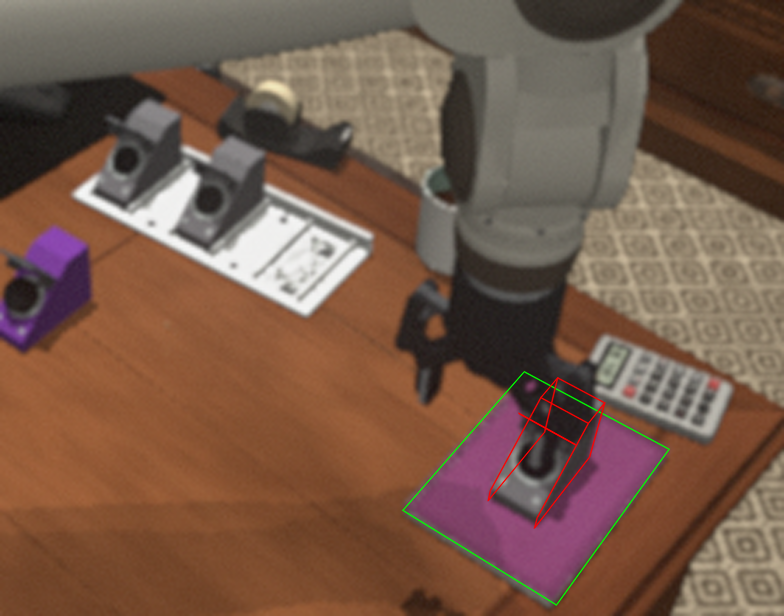

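Emit:
play_rows(
  rows=[
    [0, [0, 0, 0], [0, 0, 0]],
    [0, [0, 0, 0], [0, 0, 0]],
  ],
)

```text
time: 25.05
ee_pos: [0.3892, -0.3555, 0.1799]
tcp_rot: [179.2, 0.4, 95.1]
wrist_force: [0.1, -0.7, 0.1]
opening: 0.0853
```

```bash
python3 -c "
from workcell import *
o=get_obs();print(o['time'],o['wrist_force'],o['qd'].round(2));print(job_done())"
```

```text
25.05 [ 0.14652726 -0.73839505  0.12376409] [ 0.58  0.8   0.5  -0.19  0.12  0.2 ]
the job is handed in; nothing more can be done
None
```

I pressed all three switches in the rack until they clicked. The stiff one, in the right-hand bay nearest the notebook, now stands upright in the middle of the notebook. I handed the job in at 25 s of the 69 s allowed.

- **Forces felt:** the left and middle switches peaked at about 4.6 N and the right one at about 13.5 N. In each case the force fell back to zero when the button snapped in.
- **Last checks:** after the third press the wrist camera showed all three buttons in. After the placing, the top and scene views showed the switch within a few mm of the notebook's centre. The other two were still in their bays, and the purple look-alike, mug, tape dispenser and calculator were in place. The mouse was outside those last pictures, so I did not check it again. The gripper was open and clear, with wrist force near zero.
- **What disagreed:** the closed fingertips turned out to stand about 16 mm behind the reported TCP (tool point), where the description has them 11 mm ahead. I went by touch and the wrist pictures instead. During the stiff press the tool also slid about 4 mm across the button, but the button still clicked in and stayed in.

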